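# Swap the cup at the back of the damp box

### The arm

A 6-joint arm with a two-finger parallel gripper is mounted at the origin on the work surface. World frame = base frame: x ahead of the robot, y to its left, z up, the work surface at z = 0. Lengths are in m, angles in rad, forces in N, time in s.
With the tool pointing down it reaches from about 0.375 to 0.9 m from the base axis. Payload 3.1 kg.
Tool frame: the origin (TCP) lies at the very end of the fingers, on their centre line; the grasp point (between the pads) lies 19 mm behind it; z points along the fingers, y is the direction in which the jaws open and shut (so a half turn about z gives the same grasp; the last joint's range is limited). The gripper opens to 87 mm and grips with 3 to 60 N. Pads are 19 mm wide; open, the fingers measure 117 mm over their backs; the gripper's body (75 mm by 190 mm) begins 51 mm behind the grasp point.
Start: joints at [1.065, 0.527, 1.433, -0, 1.181, -0.178], TCP at [0.201, 0.592, 0.223] pointing down, gripper open.
Joint ranges: [-3.08, 3.08], [-0.75, 2.2], [0.22, 2.44], [-1.43, 4.57], [0, 2.65], [-2.85, 2.85]. Speed limits (rad/s): [2.79, 2.79, 3.14, 3.14, 3.14, 3.14].

### API

Orientations are given as a unit quaternion [x, y, z, w].
In Python, from rig import robot gives the robot as it stands. The module is installed in compiled form; this text tells all that it offers.
- The arm moves only by the tool send_rows, never from a script. Its argument "deltas" is a list of rows, each an object of numbers: "tx", "ty", "tz": the shift along the tool's x, y, z in cm; "rx", "ry", "rz": the turn, a rotation vector about the tool's x, y, z in rad. A call has 1 to 5 rows; each row is the pose to reach, as a shift and turn from the pose commanded when the call began, along the tool's axes at that moment; what a row does not reach only later rows make up. A row lasts 1/12 s, in which the tool goes at most 41.7 mm and 7.16 degrees, less where a joint would pass 70% of its speed; a pose out of reach is approached as far as the arm can. A call with a gripper value outside its range is refused whole. "claw" is the finger opening in cm, from 0 to 8.7, set as the call begins (left out, the last holds). The fingers move at their own pace and stop on an object; "squeeze" is the grip in N (left out, the last holds). Time passes only in rows, so rows that repeat a pose let the fingers close. It gives the time, the measured TCP pose, the force and the opening at its end, in the units of the state.
- robot.get_obs(): the state, without advancing time (a new reading comes with each control period).
- robot.camera(name): name is "scene" or "side" or "wrist"; returns a dict with "color" (400x640x3 uint8, red, green, blue), "z_map" (400x640 float32, m along the optical axis (not along the pixel's ray), 0 where there is no reading), "intrinsics" (3x3 intrinsics, pixels), "distortion" ([k1, k2, p1, p2, k3] as OpenCV has them; the pictures are not rectified), "R" (3x3) and "t" (3): a world point X has camera coordinates R X + t; the wrist camera has in their place "tool_from_camera" (4x4, takes a point from camera to tool coordinates, whose origin is the TCP and whose axes are the flange's). Camera axes: x right, y down, z forward; pixel columns grow to the right and rows downward; lengths in m; the calibration is good to about 2 mm. A picture is of the moment at which its call begins: read the wrist's pose just before it.
- robot.hand_in(): hands the job in, once; it reports no verdict.
Trained networks look in the newest picture that a camera, given by its name, has taken for a name from the list of things; names that differ only in an ending like _2 or _b are one class to them, and where a whole thing is asked for, a point or a joint stands for the part that bears it (a point fixed in the world has none). Each returns a list of dicts, best first, with "p" (0 to 1); they miss things now and then, are a little off and sometimes report something else, mostly with a low value. They report only what shows in the picture. A call takes as long as a camera call.
- robot.outline_of(label, camera): "pixels" (400x640 bool, what is visible of it) and "xy" ([column, row] in pixels, amid what is visible of it).
- robot.tip_of(label, camera): "xy" ([column, row] in pixels: a listed point, or the origin of a listed thing).
The state is a dict: "time": time; "q": joint angles; "joint_velocities": joint speeds; "joint_torque": joint torques, N m; "position": TCP position; "tool_rot": TCP orientation; "ft_force": force on the tool from outside, world axes, zero at the start; "moment": the same for the moment, N m; "grip_width": finger opening in m.
Only numpy, scipy, OpenCV 4.12 (cv2) and the standard library are available. Lean on these libraries where they do the work, as an engineer would, in place of code of your own. Each camera call takes 0.05 s, during which the arm holds its last target.

### The job

The grey cup at the back of the damp box is next for finishing: lift the two tall vases in front of it out onto the ware board, then set the grey cup on the middle of the banding wheel and set the finished cream cup from the ware board on the back bat in its place, centred and upright. Only when both cups are in place, put each vase back upright on the front bat it came from. Leave the two bowls in the box where they are, and do not drop or tip any piece.

Things in the scene. Friction and masses are not known exactly. Their poses are not given: they have to be found in the camera images.
- dark_vase: Near-black. Bottle vase, 165 mm tall, 0.4 kg: foot 54 mm across, belly 74 mm at 55 mm up, then a straight neck 33 mm across from 120 mm up to the rim (grip it about 145 mm up). Origin: centre of the foot, z up its axis. Starts on one of the damp box's two front bats, in front of the grey cup (left or right varies).
- red_vase: Terracotta red. Bottle vase, 165 mm tall, 0.4 kg: foot 54 mm across, belly 74 mm at 55 mm up, then a straight neck 33 mm across from 120 mm up to the rim (grip it about 145 mm up). Origin: centre of the foot, z up its axis. Starts on one of the damp box's two front bats, in front of the grey cup (left or right varies).
- grey_cup: Dark grey clay. Straight-sided open cup, 66 mm across, 80 mm tall, wall 4 mm, foot slightly narrower (58 mm); about 0.18 kg. Origin: centre of the foot, z up its axis. Starts on the back bat: 6 to 14 mm clear of each vase in front, 14 to 22 mm of the bowls either side, 40 mm of the box's back wall; with the vases out, the fingers fit before and behind it (along the box's x).
- cream_cup: Cream white. Straight-sided open cup, 66 mm across, 80 mm tall, wall 4 mm, foot slightly narrower (58 mm); about 0.18 kg. Origin: centre of the foot, z up its axis. It stands at the start on the far (+x) half of the ware board.
- damp_box: Fixed shallow green tub with a plaster floor, 220 (x) by 300 mm (y) outside, walls 70 mm high. Origin: centre of its underside, on the table; x points away from the robot, turned up to 0.2 rad. Five fixed brown bats (discs 80 mm across, tops 22 mm above the table): two in front at x = -36, y = +43 and -43 mm, three behind at x = +32, y = +90, 0 and -90 mm.
- back_bat: The middle one of the three back bats in the damp box: fixed brown disc 80 mm across, 6 mm thick. Origin: centre of its underside; its top is 6 mm higher (22 mm above the table). Under the grey cup at the start.
- banding_wheel: Potter's banding wheel: fixed foot, free-turning round grey metal head 180 mm across with pale concentric grooves. Origin: centre of the foot's underside, on the table, on the wheel's axis; the top of the head is 70 mm above it. To one side of the box, left or right.
- ware_board: Fixed square plywood board, 220 by 220 mm, the side area. Origin: centre of its underside, on the table; its top is 30 mm above it; x points away from the robot, turned up to 0.2 rad. On the other side of the box from the wheel. The cream cup starts 55 to 65 mm to its +x side; the near half (-x) is free for the two vases side by side.
- pink_bowl: Pale pink clay. Small open bowl, 78 mm across the rim, 46 mm tall, foot 44 mm; loose; origin at the centre of its foot. It stands on its own bat at one end of the back row, 14 to 22 mm from the cup beside it, and stays there. 
- ochre_bowl: Yellow ochre. Small open bowl, 78 mm across the rim, 46 mm tall, foot 44 mm; loose; origin at the centre of its foot. It stands on its own bat at one end of the back row, 14 to 22 mm from the cup beside it, and stays there. 

How it is judged:
On the way, in this order (a step that is already met when the one before it is completed fails the run):
1. both vases stand released and upright on the ware board (x of dark_vase in the frame of ware_board between -0.1 and 0.1 m and y of dark_vase in the frame of ware_board between -0.1 and 0.1 m and z of dark_vase in the frame of ware_board between 0.025 and 0.036 m and angle between each of dark_vase, red_vase's own z axis and vertical below 0.12 rad and linear speed of each of dark_vase, red_vase below 0.03 m/s and angular speed of each of dark_vase, red_vase below 0.3 rad/s and contact force between the fingers and dark_vase below 0.05 N and x of red_vase in the frame of ware_board between -0.1 and 0.1 m and y of red_vase in the frame of ware_board between -0.1 and 0.1 m and z of red_vase in the frame of ware_board between 0.025 and 0.036 m and contact force between the fingers and red_vase below 0.05 N), for 0.2 s.
2. the grey cup stands on the middle of the banding wheel and the cream cup on the back bat, while both vases still stand on the ware board (all of step 1 and horizontal distance between grey_cup and banding_wheel below 0.015 m and z of grey_cup in the frame of banding_wheel between 0.065 and 0.077 m and angle between each of grey_cup, cream_cup's own z axis and vertical below 0.12 rad and linear speed of each of grey_cup, cream_cup below 0.03 m/s and angular speed of each of grey_cup, cream_cup below 0.3 rad/s and contact force between the fingers and grey_cup below 0.05 N and horizontal distance between cream_cup and back_bat below 0.012 m and z of cream_cup in the frame of back_bat between 0.002 and 0.01 m and contact force between the fingers and cream_cup below 0.05 N), for 0.2 s.
At the end, for the whole second after the job is handed in: Upright, released, at rest: the grey cup within 15 mm of the banding wheel's centre, the cream cup within 12 mm of the back bat's centre, each vase within 15 mm of where it started on its front bat; both bowls within 20 mm of where they were (horizontal distance between grey_cup and banding_wheel below 0.015 m and z of grey_cup in the frame of banding_wheel between 0.065 and 0.077 m and angle between each of grey_cup, cream_cup, dark_vase, red_vase's own z axis and vertical below 0.12 rad and linear speed of each of grey_cup, cream_cup, dark_vase, red_vase below 0.03 m/s and angular speed of each of grey_cup, cream_cup, dark_vase, red_vase below 0.3 rad/s and contact force between the fingers and grey_cup below 0.05 N and horizontal distance between cream_cup and back_bat below 0.012 m and z of cream_cup in the frame of back_bat between 0.002 and 0.01 m and contact force between the fingers and cream_cup below 0.05 N and distance of each of dark_vase, red_vase from where it was at the start of the episode below 0.015 m and contact force between the fingers and dark_vase below 0.05 N and contact force between the fingers and red_vase below 0.05 N and distance of each of pink_bowl, ochre_bowl from where it was at the start of the episode below 0.02 m); the robot touches nothing.
It fails at once if a bowl is pushed more than 20 mm from its place (distance of any of pink_bowl, ochre_bowl from where it was at the start of the episode above 0.02 m).
It fails at once if a vase or cup is tipped by more than about 45 degrees (angle between any of dark_vase, red_vase, grey_cup, cream_cup's own z axis and vertical above 0.8 rad).
It fails at once if a vase or cup is dropped (falls faster than 0.7 m/s out of the fingers, about 25 mm) ((contact force between the fingers and dark_vase below 0.01 N and linear speed of dark_vase above 0.7 m/s) or (contact force between the fingers and red_vase below 0.01 N and linear speed of red_vase above 0.7 m/s) or (contact force between the fingers and grey_cup below 0.01 N and linear speed of grey_cup above 0.7 m/s) or (contact force between the fingers and cream_cup below 0.01 N and linear speed of cream_cup above 0.7 m/s)).
It also fails if it takes over 128 s, if anything falls off the work surface, if the arm or the gripper's body presses on something with over 40 N, if the wrist force passes 120 N, or if a joint passes its speed limit or range.

## Working session

There is one attempt and no reset: what is moved stays moved. The work goes in short steps, Python scripts to look and compute and a tool call to move; the robot and the scene stay as the last step left them, time stands still between calls to the robot, and variables do not carry over. Pictures are saved under pics/ and viewed, and the job is handed in when it is done.

Besides the shell and the picture viewer there is one more tool, called after "Call:" in YAML: its name, and indented under it one key for each argument. send_rows: Moves the arm, as the interface text tells. Its arguments: {"type":"object","properties":{"deltas":{"type":"array","items":{"type":"object","properties":{"tx":{"type":"number"},"ty":{"type":"number"},"tz":{"type":"number"},"rx":{"type":"number"},"ry":{"type":"number"},"rz":{"type":"number"}}}},"claw":{"type":"number"},"squeeze":{"type":"number"}},"required":["deltas"]}

```bash
mkdir -p pics; ls
cat > h.py <<'E'
import numpy as np, cv2
from rig import robot
from scipy.spatial.transform import Rotation as Rn
def save(c,f): cv2.imwrite('pics/'+f,c['color'][:,:,::-1])
def extr(c,o=None):
    if 'R' in c: return np.array(c['R']),np.array(c['t'])
    T=np.array(c['tool_from_camera']); W=np.eye(4); W[:3,:3]=Rn.from_quat(o['tool_rot']).as_matrix(); W[:3,3]=o['position']
    M=np.linalg.inv(W@T); return M[:3,:3],M[:3,3]
def cloud(c,mask,o=None):
    R,t=extr(c,o); v,u=np.nonzero(mask&(c['z_map']>0)); z=c['z_map'][v,u].astype(float)
    p=cv2.undistortPoints(np.stack([u,v],1).astype(float).reshape(-1,1,2),np.array(c['intrinsics'],float),np.array(c['distortion'],float)).reshape(-1,2)
    X=np.c_[p*z[:,None],z]; return (X-t)@R
def circ(p):
    # robust circle fit
    A=np.c_[2*p,np.ones(len(p))]; k=np.ones(len(p),bool)
    for _ in range(5):
        s=np.linalg.lstsq(A[k],(p[k]**2).sum(1),rcond=None)[0]; r=np.sqrt(s[2]+s[:2]@s[:2])
        e=abs(np.hypot(*(p-s[:2]).T)-r); k=e<max(0.002,2*np.median(e))
    return s[:2],r
def circR(p,r):
    from scipy.optimize import least_squares
    return least_squares(lambda c:np.hypot(*(p-c).T)-r,p.mean(0)+[0.01,0],loss='soft_l1',f_scale=0.001).x
E
python3 - <<'E'
from h import *
o=robot.get_obs(); print(o)
for n in ['scene','side','wrist']:
    c=robot.camera(n); save(c,n+'0.png'); R,t=extr(c,o); print(n,(-R.T@t).round(3),R.T[:,2].round(2))
    for l in 'dark_vase red_vase grey_cup cream_cup pink_bowl ochre_bowl damp_box banding_wheel ware_board back_bat'.split():
        a=robot.outline_of(l,n)
        if a: 
            m=a[0]['pixels'];X=cloud(c,m,o); print(l,round(a[0]['p'],2),np.round(a[0]['xy']),m.sum(), np.median(X,0).round(3),'top',np.percentile(X[:,2],[2,98]).round(3))
E
```

```text
pics
{'time': 0.0, 'q': array([ 1.06449780e+00,  5.28439493e-01,  1.43388279e+00, -6.98109844e-06,
        1.18136502e+00, -1.78536623e-01]), 'joint_velocities': array([-0.00046036,  0.00044796, -0.00032404,  0.00057187, -0.00019233,
        0.00152441]), 'joint_torque': array([-1.07222811e-03, -4.40037954e+01, -1.76596802e+01,  6.33649249e-02,
        5.80900535e-02, -1.55039261e-04]), 'position': array([0.20084756, 0.59109643, 0.22159421]), 'tool_rot': array([ 1.63146980e-01,  9.86601219e-01, -9.87608813e-04, -3.48615603e-04]), 'ft_force': array([-0.26422643,  0.28957548, -0.17529008]), 'moment': array([ 0.00625629, -0.0623279 , -0.01783428]), 'grip_width': 0.08728469614648338}
scene [1.049 0.104 0.775] [-0.57 -0.09 -0.81]
dark_vase 0.73 [279. 181.] 1330 [ 0.548 -0.05   0.121] top [0.051 0.187]
red_vase 0.73 [326. 182.] 1455 [0.538 0.034 0.118] top [0.038 0.186]
grey_cup 0.8 [300. 217.] 1225 [ 0.598 -0.003  0.07 ] top [0.026 0.101]
cream_cup 0.74 [474. 226.] 1462 [0.567 0.35  0.08 ] top [0.036 0.109]
pink_bowl 0.83 [341. 218.] 1008 [0.568 0.086 0.046] top [0.021 0.067]
ochre_bowl 0
[... 456 characters left out ...]
op [0.038 0.188]
red_vase 0.66 [307. 203.] 1312 [0.503 0.021 0.119] top [0.036 0.188]
grey_cup 0.74 [328. 184.] 581 [0.609 0.008 0.08 ] top [0.03  0.103]
cream_cup 0.57 [204. 152.] 834 [0.554 0.342 0.083] top [0.041 0.11 ]
pink_bowl 0.89 [287. 184.] 355 [0.589 0.11  0.052] top [0.025 0.069]
ochre_bowl 0.94 [366. 206.] 759 [ 0.619 -0.089  0.048] top [0.024 0.069]
damp_box 0.57 [322. 220.] 7861 [ 0.524 -0.018  0.026] top [0.008 0.071]
banding_wheel 0.96 [470. 272.] 5216 [ 0.521 -0.354  0.07 ] top [0.065 0.073]
ware_board 0.83 [190. 185.] 5292 [0.475 0.326 0.03 ] top [0.019 0.033]
wrist [0.127 0.617 0.385] [ 0.27 -0.1  -0.96]
ware_board 0.81 [250. 333.] 728 [0.385 0.422 0.03 ] top [0.004 0.032]
```

View pics/scene0.png

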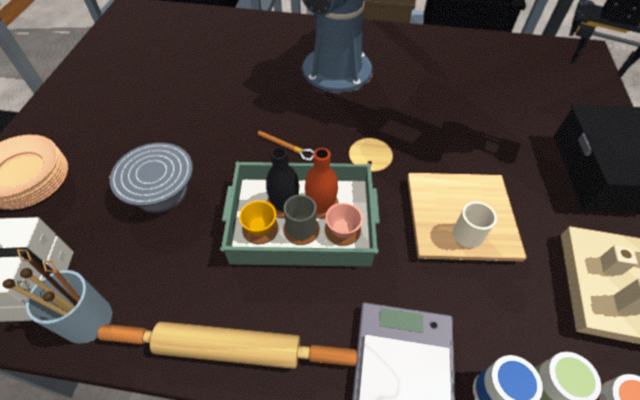

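View pics/side0.png

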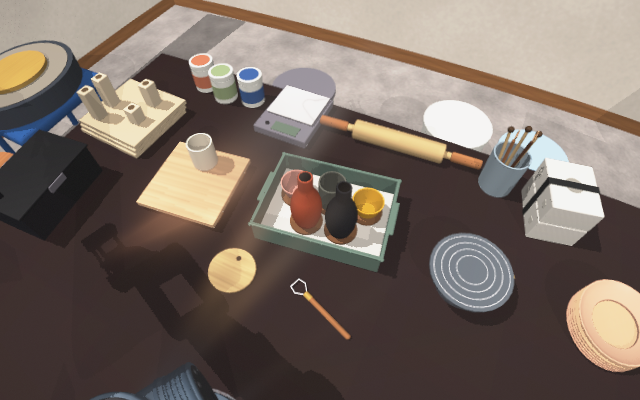

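```bash
cat > meas.py <<'E'
from h import *
def rimfit(l,n,zlo,zhi,r=None,o=None,c=None):
    a=robot.outline_of(l,n)
    if not a: return None
    X=cloud(c,a[0]['pixels'],o); k=(X[:,2]>zlo)&(X[:,2]<zhi); P=X[k][:,:2]
    if len(P)<15: return l,n,len(P)
    q,rr=circ(P); return l,n,round(a[0]['p'],2),len(P),'free',q.round(4),round(rr,4),'fixed',(circR(P,r).round(4) if r else None), X[k][:,2].max().round(4)
E
python3 - <<'E'
from meas import *
for n in ['scene','side']:
    o=robot.get_obs(); c=robot.camera(n)
    for l in ['dark_vase','red_vase']:
        print(rimfit(l,n,.15,.18,.0165,o,c)); print(rimfit(l,n,.065,.09,.037,o,c)); 
    print(rimfit('grey_cup',n,.09,.108,.032,o,c))
    print(rimfit('grey_cup',n,.05,.09,.033,o,c))
    print(rimfit('cream_cup',n,.1,.116,.032,o,c))
    print(rimfit('cream_cup',n,.07,.1,.033,o,c))
    for l in ['pink_bowl','ochre_bowl']: print(rimfit(l,n,.06,.075,.038,o,c))
    # wheel: contour-based
    for l,z in [('banding_wheel',.07),('ware_board',.03)]:
        a=robot.outline_of(l,n)[0]; X=cloud(c,a['pixels'],o); X=X[abs(X[:,2]-z)<.006]
        print(l,n,X[:,:2].min(0).round(3),X[:,:2].max(0).round(3),X[:,2].mean().round(4))
        if 'wheel' in l:
            h=cv2.convexHull(X[:,:2].astype(np.float32)).reshape(-1,2); print(circ(h),cv2.minEnclosingCircle(h))
        else: print(cv2.minAreaRect(X[:,:2].astype(np.float32)))
    a=robot.outline_of('damp_box',n)[0]; X=cloud(c,a['pixels'],o); X=X[abs(X[:,2]-.07)<.004]; print('box',len(X),cv2.minAreaRect(X[:,:2].astype(np.float32)))
    for l in ['back_bat','banding_wheel','damp_box','ware_board','dark_vase','red_vase','grey_cup','cream_cup']:
        a=robot.tip_of(l,n)
        z={'back_bat':.016,'dark_vase':.022,'red_vase':.022,'grey_cup':.022,'cream_cup':.03}.get(l,0)
        if a:
            R,t=extr(c); p=cv2.undistortPoints(np.array(a[0]['xy'],float).reshape(1,1,2),np.array(c['intrinsics'],float),np.array(c['distortion'],float)).ravel()
            d=R.T@np.r_[p,1]; C=-R.T@t; print('tip',l,n,round(a[0]['p'],2),(C+d*(z-C[2])/d[2]).round(4))
E
```

```text
('dark_vase', 'scene', 0.64, 166, 'free', array([ 0.5306, -0.0532]), np.float64(0.016), 'fixed', array([ 0.5575, -0.0442]), np.float64(0.1797))
('dark_vase', 'scene', 0.64, 188, 'free', array([ 0.5305, -0.0533]), np.float64(0.0359), 'fixed', array([ 0.5953, -0.041 ]), np.float64(0.0897))
('red_vase', 'scene', 0.68, 171, 'free', array([0.5205, 0.0295]), np.float64(0.016), 'fixed', array([0.5487, 0.0323]), np.float64(0.1799))
('red_vase', 'scene', 0.68, 220, 'free', array([0.5205, 0.0297]), np.float64(0.0358), 'fixed', array([0.5856, 0.0423]), np.float64(0.0899))
('grey_cup', 'scene', 0)
('grey_cup', 'scene', 0.74, 462, 'free', array([ 0.6063, -0.0912]), np.float64(0.035), 'fixed', array([ 0.6057, -0.0915]), np.float64(0.0685))
('cream_cup', 'scene', 0.92, 317, 'free', array([0.5624, 0.3496]), np.float64(0.0307), 'fixed', array([0.5618, 0.3497]), np.float64(0.1106))
('cream_cup', 'scene', 0.92, 585, 'free', array([0.5626, 0.3495]), np.float64(0.0308), 'fixed', array([0.5622, 0.3495]), np.float64(0.0999))
('pink_bowl', 'scene', 0.59, 273, 'free', array([0.5828, 0.0872]), np.float64(0.03
[... 2354 characters left out ...]
48012673854828), 0.09143874049186707)
ware_board side [ 0.499 -0.08 ] [ 0.518 -0.041] 0.0319
((0.5061995983123779, -0.062332604080438614), (0.009625236503779888, 0.0415373332798481), 21.715538024902344)
box 1674 ((0.560411274433136, -0.006143853068351746), (0.23126192390918732, 0.3261486291885376), 8.198759078979492)
tip back_bat side 0.6 [0.5952 0.0021 0.016 ]
tip banding_wheel side 0.61 [ 0.532  -0.3542  0.    ]
tip damp_box side 0.55 [0.5697 0.0081 0.    ]
tip ware_board side 0.65 [0.499  0.3437 0.    ]
tip dark_vase side 0.94 [ 0.5283 -0.0485  0.022 ]
tip red_vase side 0.86 [0.5221 0.0262 0.022 ]
tip grey_cup side 0.79 [0.6008 0.0048 0.022 ]
tip cream_cup side 0.98 [0.5639 0.35   0.03  ]
```

The views agree:
- Box: yaw about 0.13 rad, back bat about (0.593, -0.002).
- Vases: red about (0.520, 0.031), dark about (0.530, -0.052).
- Wheel: about (0.5295, -0.354).
- Board: about (0.5005, 0.345), yaw about 0.13 rad.
- Cream cup: about (0.560, 0.350).

In the scene picture the red vase's rim is at px (322,155) and the dark vase's at (279,157). The ochre label there also fell on the grey cup, so I use the fit at (0.604, -0.091) instead.

```bash
cat > plan.py <<'E'
import sys
from h import *
def plan(wps,step=.035,rstep=.11,start=None):
    # wps: (x,y,z,jaw_yaw_deg)
    o=robot.get_obs(); p=np.array(o['position']); R=Rn.from_quat(o['tool_rot']); y=R.as_matrix()[:,1]
    print('now',p.round(4),'jaw',np.degrees(np.arctan2(y[1],y[0])).round(2),'w',o['grip_width'].round(4),'t',o['time'],'q',o['q'].round(2))
    seq=[]
    for w in wps:
        tgt=np.array(w[:3]); a=np.radians(w[3]); ty=np.array([np.cos(a),np.sin(a),0]); tz=np.array([0,0,-1.]); tx=np.cross(ty,tz)
        Rt=Rn.from_matrix(np.c_[tx,ty,tz]); rv=(R.inv()*Rt).as_rotvec()
        n=max(1,int(np.ceil(max(np.linalg.norm(tgt-p)/step,np.linalg.norm(rv)/rstep))))
        for i in range(1,n+1): seq.append((p+(tgt-p)*i/n,R*Rn.from_rotvec(rv*i/n)))
        p,R=tgt,Rt
    p=np.array(o['position']); R=Rn.from_quat(o['tool_rot'])
    for k in range(0,len(seq),5):
        out=[]
        for q,S in seq[k:k+5]:
            d=R.inv().apply(q-p)*100; r=(R.inv()*S).as_rotvec()
            out.append({a:round(float(b),2) for a,b in zip(('tx','ty','tz'),d) if abs(b)>.004}|{a:round(float(b),3) for a,b in zip(('rx','ry','rz'),r) if abs(b)>.0006})
        print(str(out).replace("'",'"').replace(' ',''))
        p,R=seq[k:k+5][-1]
if __name__=='__main__':
    plan(eval(sys.argv[1]),*(eval(a) for a in sys.argv[2:]))
E
python3 plan.py '[(.42,.21,.30,25),(.520,.0305,.26,7.5)]' .041
```

```text
Traceback (most recent call last):
  File "plan.py", line 23, in <module>
    plan(eval(sys.argv[1]),*(eval(a) for a in sys.argv[2:]))
    ~~~~^^^^^^^^^^^^^^^^^^^^^^^^^^^^^^^^^^^^^^^^^^^^^^^^^^^^
  File "plan.py", line 6, in plan
    print('now',p.round(4),'jaw',np.degrees(np.arctan2(y[1],y[0])).round(2),'w',o['grip_width'].round(4),'t',o['time'],'q',o['q'].round(2))
                                                                                ^^^^^^^^^^^^^^^^^^^^^
AttributeError: 'float' object has no attribute 'round'
```

```bash
sed -i "s/o\['grip_width'\].round(4)/round(o['grip_width'],4)/" plan.py
python3 plan.py '[(.42,.21,.30,25),(.520,.0305,.26,7.5)]' .041
```

```text
now [0.2012 0.5917 0.2225] jaw 71.22 w 0.0873 t 3.85 q [ 1.06  0.53  1.43  0.    1.18 -0.18]
[{"tx":-3.0,"ty":-2.64,"tz":-0.7,"rz":0.073},{"tx":-6.0,"ty":-5.29,"tz":-1.41,"rz":0.147},{"tx":-9.0,"ty":-7.93,"tz":-2.11,"rz":0.22},{"tx":-12.0,"ty":-10.58,"tz":-2.82,"rz":0.293},{"tx":-15.0,"ty":-13.22,"tz":-3.52,"rz":0.367}]
[{"tx":-3.75,"ty":-1.39,"tz":-0.7,"rz":0.073},{"tx":-7.5,"ty":-2.79,"tz":-1.41,"rz":0.147},{"tx":-11.25,"ty":-4.18,"tz":-2.11,"rz":0.22},{"tx":-15.0,"ty":-5.57,"tz":-2.82,"rz":0.293},{"tx":-18.75,"ty":-6.97,"tz":-3.52,"rz":0.367}]
[{"tx":-4.0,"ty":0.04,"tz":-0.7,"rz":0.073},{"tx":-7.42,"ty":0.04,"tz":-0.04,"rz":0.124},{"tx":-10.85,"ty":0.03,"tz":0.63,"rz":0.175},{"tx":-14.27,"ty":0.03,"tz":1.3,"rz":0.226},{"tx":-17.7,"ty":0.02,"tz":1.96,"rz":0.277}]
[{"tx":-3.3,"ty":0.93,"tz":0.67,"rz":0.051},{"tx":-6.59,"ty":1.86,"tz":1.33,"rz":0.102}]
```

Call:
send_rows:
  deltas:
    - {"tx": -3.0,"ty": -2.64,"tz": -0.7,"rz": 0.073}
    - {"tx": -6.0,"ty": -5.29,"tz": -1.41,"rz": 0.147}
    - {"tx": -9.0,"ty": -7.93,"tz": -2.11,"rz": 0.22}
    - {"tx": -12.0,"ty": -10.58,"tz": -2.82,"rz": 0.293}
    - {"tx": -15.0,"ty": -13.22,"tz": -3.52,"rz": 0.367}
  claw: 6

```text
schema error: expected keys tx, ty, tz, rx, ry, rz
```

Call:
send_rows:
  deltas:
    - {"tx": -3.75,"ty": -1.39,"tz": -0.7,"rz": 0.073}
    - {"tx": -7.5,"ty": -2.79,"tz": -1.41,"rz": 0.147}
    - {"tx": -11.25,"ty": -4.18,"tz": -2.11,"rz": 0.22}
    - {"tx": -15.0,"ty": -5.57,"tz": -2.82,"rz": 0.293}
    - {"tx": -18.75,"ty": -6.97,"tz": -3.52,"rz": 0.367}

```text
schema error: expected keys tx, ty, tz, rx, ry, rz
```

Call:
send_rows:
  deltas:
    - {"tx": -4.0,"tz": -0.7,"rz": 0.073}
    - {"tx": -7.42,"rz": 0.124}
    - {"tx": -10.85,"tz": 0.63,"rz": 0.175}
    - {"tx": -14.27,"tz": 1.3,"rz": 0.226}
    - {"tx": -17.7,"tz": 1.96,"rz": 0.277}

```text
schema error: expected keys tx, ty, tz, rx, ry, rz
```

Call:
send_rows:
  deltas:
    - {"tx": -3.3,"ty": 0.93,"tz": 0.67,"rz": 0.051}
    - {"tx": -6.59,"ty": 1.86,"tz": 1.33,"rz": 0.102}
    - {"tx": -6.59,"ty": 1.86,"tz": 1.33,"rz": 0.102}

```text
schema error: expected keys tx, ty, tz, rx, ry, rz
```

```bash
python3 - <<'E'
from meas import *
o=robot.get_obs(); c=robot.camera('wrist'); save(c,'w1.png')
for l in ['red_vase','dark_vase']:
    print(rimfit(l,'wrist',.15,.185,.0165,o,c))
    a=robot.outline_of(l,'wrist')
    if a:
        X=cloud(c,a[0]['pixels'],o); k=X[:,2]>.182; print(k.sum(),X[k].mean(0), (X[k].max(0)+X[k].min(0))/2)
E
python3 plan.py '[(.520,.0305,.148,7.5)]' .03
```

```text
None
None
now [0.2012 0.5917 0.2225] jaw 71.22 w 0.0871 t 4.1 q [ 1.06  0.53  1.43  0.    1.18 -0.18]
[{"tx":-2.19,"ty":-1.95,"tz":0.34,"rz":0.051},{"tx":-4.39,"ty":-3.9,"tz":0.68,"rz":0.101},{"tx":-6.58,"ty":-5.85,"tz":1.02,"rz":0.152},{"tx":-8.77,"ty":-7.79,"tz":1.36,"rz":0.202},{"tx":-10.97,"ty":-9.74,"tz":1.69,"rz":0.253}]
[{"tx":-2.61,"ty":-1.34,"tz":0.34,"rz":0.051},{"tx":-5.22,"ty":-2.68,"tz":0.68,"rz":0.101},{"tx":-7.83,"ty":-4.01,"tz":1.02,"rz":0.152},{"tx":-10.44,"ty":-5.35,"tz":1.36,"rz":0.202},{"tx":-13.05,"ty":-6.69,"tz":1.69,"rz":0.253}]
[{"tx":-2.86,"ty":-0.64,"tz":0.34,"rz":0.051},{"tx":-5.73,"ty":-1.29,"tz":0.68,"rz":0.101},{"tx":-8.59,"ty":-1.93,"tz":1.02,"rz":0.152},{"tx":-11.45,"ty":-2.57,"tz":1.36,"rz":0.202},{"tx":-14.31,"ty":-3.21,"tz":1.69,"rz":0.253}]
[{"tx":-2.93,"ty":0.09,"tz":0.34,"rz":0.051},{"tx":-5.86,"ty":0.19,"tz":0.68,"rz":0.101},{"tx":-8.8,"ty":0.28,"tz":1.02,"rz":0.152},{"tx":-11.73,"ty":0.37,"tz":1.36,"rz":0.202},{"tx":-14.66,"ty":0.47,"tz":1.69,"rz":0.253}]
[{"tx":-2.82,"ty":0.82,"tz":0.34,"rz":0.051},{"tx":-5.63,"ty":1.65,"tz":0.68,"rz":0.101}]
```

Call:
send_rows:
  deltas:
    - {"tx": -3.0,"ty": -2.6,"tz": -0.7,"rx": 0,"ry": 0,"rz": 0.073}
    - {"tx": -6.0,"ty": -5.3,"tz": -1.4,"rx": 0,"ry": 0,"rz": 0.147}
    - {"tx": -9.0,"ty": -7.9,"tz": -2.1,"rx": 0,"ry": 0,"rz": 0.22}
    - {"tx": -12.0,"ty": -10.6,"tz": -2.8,"rx": 0,"ry": 0,"rz": 0.293}
    - {"tx": -15.0,"ty": -13.2,"tz": -3.5,"rx": 0,"ry": 0,"rz": 0.367}
  claw: 6

```text
time: 4.52
position: [0.3011, 0.4168, 0.2579]
tool_rot: [0.342, 0.94, -0.0, 0.0]
ft_force: [1.9, 0.0, 0.1]
grip_width: 0.0636
```

Call:
send_rows:
  deltas:
    - {"tx": -3.75,"ty": -1.4,"tz": -0.7,"rx": 0,"ry": 0,"rz": 0.073}
    - {"tx": -7.5,"ty": -2.8,"tz": -1.4,"rx": 0,"ry": 0,"rz": 0.147}
    - {"tx": -11.25,"ty": -4.2,"tz": -2.1,"rx": 0,"ry": 0,"rz": 0.22}
    - {"tx": -15.0,"ty": -5.6,"tz": -2.8,"rx": 0,"ry": 0,"rz": 0.293}
    - {"tx": -18.75,"ty": -7.0,"tz": -3.5,"rx": 0,"ry": 0,"rz": 0.367}

```text
time: 4.93
position: [0.4005, 0.2429, 0.2932]
tool_rot: [0.508, 0.861, 0.0, 0.0]
ft_force: [0.3, -0.0, 1.1]
grip_width: 0.0601
```

```bash
python3 plan.py '[(.42,.21,.30,25),(.520,.0305,.26,7.5)]' .041
```

```text
now [0.4005 0.2429 0.2932] jaw 28.97 w 0.0601 t 4.9333 q [ 0.31  0.23  1.72  0.    1.2  -0.2 ]
[{"tx":-3.82,"ty":0.11,"tz":-0.68,"rx":0.001,"rz":0.069},{"tx":-7.25,"ty":0.12,"tz":-0.01,"rx":0.001,"rz":0.12},{"tx":-10.67,"ty":0.13,"tz":0.65,"rx":0.001,"rz":0.171},{"tx":-14.1,"ty":0.14,"tz":1.32,"rx":0.001,"rz":0.222},{"tx":-17.52,"ty":0.15,"tz":1.99,"rx":0.001,"rz":0.273}]
[{"tx":-3.3,"ty":0.93,"tz":0.67,"rz":0.051},{"tx":-6.59,"ty":1.86,"tz":1.33,"rz":0.102}]
```

Call:
send_rows:
  deltas:
    - {"tx": -3.8,"ty": 0.1,"tz": -0.6,"rx": 0,"ry": 0,"rz": 0.07}
    - {"tx": -7.2,"ty": 0.1,"tz": 0,"rx": 0,"ry": 0,"rz": 0.12}
    - {"tx": -10.7,"ty": 0.1,"tz": 0.6,"rx": 0,"ry": 0,"rz": 0.17}
    - {"tx": -14.1,"ty": 0.1,"tz": 1.3,"rx": 0,"ry": 0,"rz": 0.22}
    - {"tx": -17.5,"ty": 0.1,"tz": 2.0,"rx": 0,"ry": 0,"rz": 0.273}

```text
time: 5.35
position: [0.4868, 0.0906, 0.2727]
tool_rot: [0.62, 0.785, 0.0, 0.0]
ft_force: [-0.1, 0.6, -0.1]
grip_width: 0.0595
```

Call:
send_rows:
  deltas:
    - {"tx": -3.3,"ty": 0.9,"tz": 0.6,"rx": 0,"ry": 0,"rz": 0.05}
    - {"tx": -6.6,"ty": 1.85,"tz": 1.3,"rx": 0,"ry": 0,"rz": 0.102}
    - {"tx": -6.6,"ty": 1.85,"tz": 1.3,"rx": 0,"ry": 0,"rz": 0.102}

```text
time: 5.6
position: [0.5229, 0.0271, 0.2587]
tool_rot: [0.661, 0.751, -0.0, 0.002]
ft_force: [0.2, 1.1, -0.3]
grip_width: 0.0602
```

```bash
python3 - <<'E'
from meas import *
o=robot.get_obs(); c=robot.camera('wrist'); save(c,'w1.png')
for l in ['red_vase','dark_vase']:
    print(rimfit(l,'wrist',.15,.185,.0165,o,c))
    a=robot.outline_of(l,'wrist')
    if a:
        X=cloud(c,a[0]['pixels'],o); k=X[:,2]>.182; print(k.sum(),X[k].mean(0), (X[k].max(0)+X[k].min(0))/2)
E
python3 plan.py '[(.520,.0305,.148,7.5)]' .03
```

```text
('red_vase', 'wrist', 0.85, 296, 'free', array([0.5196, 0.0309]), np.float64(0.0164), 'fixed', array([0.5196, 0.0307]), np.float64(0.1849))
1125 [0.51955149 0.03246683 0.18868283] [0.51964194 0.0311917  0.18674154]
('dark_vase', 'wrist', 0.9, 331, 'free', array([ 0.5297, -0.0519]), np.float64(0.0164), 'fixed', array([ 0.5297, -0.0521]), np.float64(0.1763))
209 [ 0.53116643 -0.06171415  0.18916034] [ 0.5311399  -0.06189422  0.18905994]
now [0.5188 0.0334 0.2597] jaw 7.75 w 0.0601 t 5.85 q [-0.15  0.34  1.65  0.    1.15 -0.29]
[{"tx":-0.08,"ty":0.02,"tz":2.79,"rz":0.001},{"tx":-0.15,"ty":0.04,"tz":5.59,"rz":0.002},{"tx":-0.23,"ty":0.06,"tz":8.38,"rz":0.003},{"tx":-0.31,"ty":0.09,"tz":11.17,"rz":0.004}]
```

View pics/w1.png

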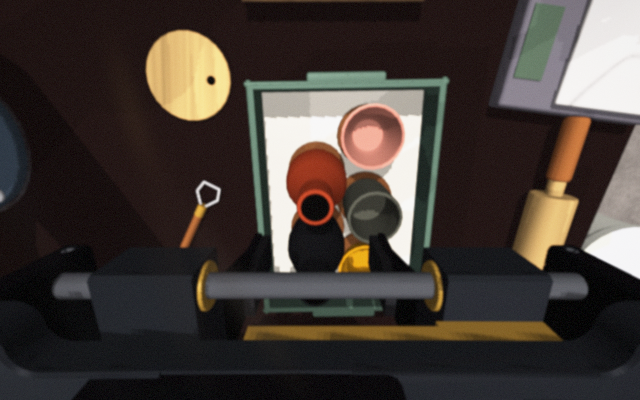

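The wrist view shows the red rim at px (316,207) and the dark vase below it. Its fits agree with the fixed cameras to about 1 mm, so I go down and grip.

Call:
send_rows:
  deltas:
    - {"tx": -0.1,"ty": 0,"tz": 3,"rx": 0,"ry": 0,"rz": 0}
    - {"tx": -0.2,"ty": 0,"tz": 6,"rx": 0,"ry": 0,"rz": 0}
    - {"tx": -0.3,"ty": 0.1,"tz": 9,"rx": 0,"ry": 0,"rz": 0}
    - {"tx": -0.3,"ty": 0.1,"tz": 11.2,"rx": 0,"ry": 0,"rz": 0}
    - {"tx": -0.3,"ty": 0.1,"tz": 11.2,"rx": 0,"ry": 0,"rz": 0}

```text
time: 6.27
position: [0.5171, 0.0314, 0.1442]
tool_rot: [0.657, 0.754, -0.002, -0.004]
ft_force: [-0.9, -0.2, -0.6]
grip_width: 0.0599
```

Call:
send_rows:
  deltas:
    - {"tx": 0,"ty": 0,"tz": 0,"rx": 0,"ry": 0,"rz": 0}
    - {"tx": 0,"ty": 0,"tz": 0,"rx": 0,"ry": 0,"rz": 0}
    - {"tx": 0,"ty": 0,"tz": 0,"rx": 0,"ry": 0,"rz": 0}
    - {"tx": 0,"ty": 0,"tz": 0,"rx": 0,"ry": 0,"rz": 0}
    - {"tx": 0,"ty": 0,"tz": 0,"rx": 0,"ry": 0,"rz": 0}
  claw: 2
  squeeze: 30

```text
time: 6.68
position: [0.5213, 0.0296, 0.1489]
tool_rot: [0.658, 0.753, 0.0, 0.001]
ft_force: [-0.8, -0.6, 0.4]
grip_width: 0.0347
```

```bash
python3 plan.py '[(.520,.0305,.27,7.5),(.4326,.4018,.27,7.5),(.4326,.4018,.160,7.5)]' .033
```

```text
now [0.5213 0.0296 0.1489] jaw 7.7 w 0.0347 t 6.6833 q [-0.16  0.5   1.76 -0.    0.88 -0.29]
[{"tx":0.02,"ty":-0.02,"tz":-3.03,"rz":0.001},{"tx":0.05,"ty":-0.05,"tz":-6.06,"rx":0.001,"rz":0.002},{"tx":0.07,"ty":-0.07,"tz":-9.08,"rx":0.001,"rz":0.003},{"tx":0.09,"ty":-0.1,"tz":-12.11,"rx":0.002,"ry":0.001,"rz":0.003},{"tx":3.26,"ty":-0.41,"tz":-12.11,"rx":0.002,"ry":0.001,"rz":0.003}]
[{"tx":3.16,"ty":-0.32},{"tx":6.33,"ty":-0.64},{"tx":9.49,"ty":-0.95},{"tx":12.65,"ty":-1.27},{"tx":15.81,"ty":-1.59}]
[{"tx":3.16,"ty":-0.32},{"tx":6.33,"ty":-0.64},{"tx":9.49,"ty":-0.95},{"tx":12.65,"ty":-1.27},{"tx":15.81,"ty":-1.59}]
[{"tx":3.16,"ty":-0.32},{"tx":3.16,"ty":-0.32,"tz":2.75},{"tx":3.16,"ty":-0.32,"tz":5.5},{"tx":3.16,"ty":-0.32,"tz":8.25},{"tx":3.16,"ty":-0.32,"tz":11.0}]
```

Call:
send_rows:
  deltas:
    - {"tx": 0,"ty": 0,"tz": 0,"rx": 0,"ry": 0,"rz": 0}
    - {"tx": 0,"ty": 0,"tz": 0,"rx": 0,"ry": 0,"rz": 0}
    - {"tx": 0,"ty": 0,"tz": 0,"rx": 0,"ry": 0,"rz": 0}
    - {"tx": 0,"ty": 0,"tz": -0.5,"rx": 0,"ry": 0,"rz": 0}
    - {"tx": 0,"ty": 0,"tz": -1.5,"rx": 0,"ry": 0,"rz": 0}

```text
time: 7.1
position: [0.5195, 0.0298, 0.1618]
tool_rot: [0.658, 0.753, -0.001, -0.002]
ft_force: [-0.5, -0.6, -3.5]
grip_width: 0.0329
```

Call:
send_rows:
  deltas:
    - {"tx": 0,"ty": 0,"tz": -2,"rx": 0,"ry": 0,"rz": 0}
    - {"tx": 0,"ty": 0,"tz": -4.5,"rx": 0,"ry": 0,"rz": 0}
    - {"tx": 0,"ty": 0,"tz": -7,"rx": 0,"ry": 0,"rz": 0}
    - {"tx": 0,"ty": 0,"tz": -9.5,"rx": 0,"ry": 0,"rz": 0}
    - {"tx": 0,"ty": 0,"tz": -10.5,"rx": 0,"ry": 0,"rz": 0}

```text
time: 7.52
position: [0.5225, 0.0295, 0.2711]
tool_rot: [0.658, 0.753, 0.002, 0.003]
ft_force: [0.1, 0.0, -3.5]
grip_width: 0.0326
```

```bash
python3 plan.py '[(.4326,.4018,.27,7.5),(.4326,.4018,.162,7.5)]' .027
python3 - <<'E'
from h import *
c=robot.camera('scene'); save(c,'s2.png')
E
```

```text
now [0.5225 0.0295 0.2711] jaw 7.68 w 0.0326 t 7.5167 q [-0.16  0.33  1.63  0.    1.18 -0.29]
[{"tx":2.54,"ty":-0.26},{"tx":5.08,"ty":-0.52,"rx":0.001},{"tx":7.62,"ty":-0.79,"tz":0.01,"rx":0.001,"rz":0.001},{"tx":10.16,"ty":-1.05,"tz":0.01,"rx":0.002,"rz":0.001},{"tx":12.7,"ty":-1.31,"tz":0.01,"rx":0.002,"rz":0.001}]
[{"tx":2.54,"ty":-0.27},{"tx":5.08,"ty":-0.53,"tz":0.01,"rx":0.001},{"tx":7.62,"ty":-0.8,"tz":0.01,"rx":0.001,"rz":0.001},{"tx":10.16,"ty":-1.06,"tz":0.02,"rx":0.002,"rz":0.001},{"tx":12.7,"ty":-1.33,"tz":0.02,"rx":0.002,"rz":0.001}]
[{"tx":2.54,"ty":-0.27,"tz":0.01},{"tx":5.08,"ty":-0.54,"tz":0.01,"rx":0.001},{"tx":7.62,"ty":-0.8,"tz":0.02,"rx":0.001,"rz":0.001},{"tx":10.16,"ty":-1.07,"tz":0.02,"rx":0.002,"rz":0.001},{"tx":12.7,"ty":-1.34,"tz":0.03,"rx":0.002,"rz":0.001}]
[{"tz":2.16},{"tz":4.32},{"tz":6.48},{"tz":8.64},{"tz":10.8}]
```

View pics/s2.png

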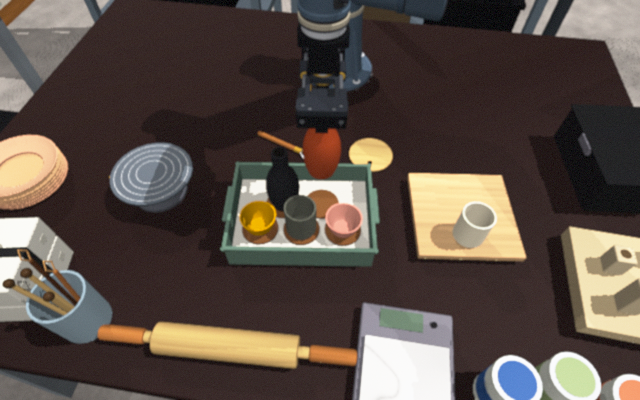

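The red vase is lifted clear at px (322,150), upright, and nothing else has moved. Next I carry it to the board.

Call:
send_rows:
  deltas:
    - {"tx": 1.5,"ty": -0.15,"tz": 0,"rx": 0,"ry": 0,"rz": 0}
    - {"tx": 4,"ty": -0.4,"tz": 0,"rx": 0,"ry": 0,"rz": 0}
    - {"tx": 7,"ty": -0.7,"tz": 0,"rx": 0,"ry": 0,"rz": 0}
    - {"tx": 10,"ty": -1.0,"tz": 0,"rx": 0,"ry": 0,"rz": 0}
    - {"tx": 13,"ty": -1.3,"tz": 0,"rx": 0,"ry": 0,"rz": 0}

```text
time: 7.98
position: [0.4891, 0.1576, 0.266]
tool_rot: [0.659, 0.753, -0.001, -0.001]
ft_force: [0.8, -0.1, -4.1]
grip_width: 0.033
```

Call:
send_rows:
  deltas:
    - {"tx": 3,"ty": -0.3,"tz": 0,"rx": 0,"ry": 0,"rz": 0}
    - {"tx": 6,"ty": -0.6,"tz": 0,"rx": 0,"ry": 0,"rz": 0}
    - {"tx": 9,"ty": -0.9,"tz": 0,"rx": 0,"ry": 0,"rz": 0}
    - {"tx": 12,"ty": -1.2,"tz": 0,"rx": 0,"ry": 0,"rz": 0}
    - {"tx": 15,"ty": -1.5,"tz": 0,"rx": 0,"ry": 0,"rz": 0}

```text
time: 8.4
position: [0.4541, 0.3043, 0.2658]
tool_rot: [0.658, 0.753, -0.001, -0.001]
ft_force: [0.6, -0.2, -4.0]
grip_width: 0.0329
```

Call:
send_rows:
  deltas:
    - {"tx": 3,"ty": -0.3,"tz": 0,"rx": 0,"ry": 0,"rz": 0}
    - {"tx": 6,"ty": -0.6,"tz": 0,"rx": 0,"ry": 0,"rz": 0}
    - {"tx": 8.5,"ty": -0.9,"tz": 0,"rx": 0,"ry": 0,"rz": 0}
    - {"tx": 10,"ty": -1.05,"tz": 0,"rx": 0,"ry": 0,"rz": 0}
    - {"tx": 10,"ty": -1.05,"tz": 0,"rx": 0,"ry": 0,"rz": 0}

```text
time: 8.82
position: [0.4304, 0.4037, 0.266]
tool_rot: [0.657, 0.754, -0.0, -0.001]
ft_force: [-0.2, 0.4, -3.3]
grip_width: 0.0326
```

Call:
send_rows:
  deltas:
    - {"tx": 0,"ty": 0,"tz": 1.5,"rx": 0,"ry": 0,"rz": 0}
    - {"tx": 0,"ty": 0,"tz": 4,"rx": 0,"ry": 0,"rz": 0}
    - {"tx": 0,"ty": 0,"tz": 6.5,"rx": 0,"ry": 0,"rz": 0}
    - {"tx": 0,"ty": 0,"tz": 8.5,"rx": 0,"ry": 0,"rz": 0}
    - {"tx": 0,"ty": 0,"tz": 8.5,"rx": 0,"ry": 0,"rz": 0}

```text
time: 9.23
position: [0.429, 0.3975, 0.1774]
tool_rot: [0.658, 0.753, -0.006, -0.001]
ft_force: [-1.2, -1.3, -3.9]
grip_width: 0.0329
```

```bash
python3 plan.py '[(.4326,.4018,.158,7.5)]' .027
python3 - <<'E'
from h import *
c=robot.camera('scene'); save(c,'s3.png'); a=robot.outline_of('red_vase','scene'); X=cloud(c,a[0]['pixels']); print(a[0]['p'],X[:,2].min(),np.percentile(X[:,2],[1,99]),X.mean(0))
print(robot.get_obs()['position'])
E
```

```text
now [0.429  0.3975 0.1774] jaw 7.63 w 0.0329 t 9.2333 q [ 0.56  0.53  1.57 -0.    1.05  0.42]
[{"tx":0.39,"ty":0.44,"tz":1.93,"rx":-0.011,"ry":0.006,"rz":0.002}]Traceback (most recent call last):
  File "<stdin>", line 2, in <module>
IndexError: list index out of range
```

View pics/s3.png

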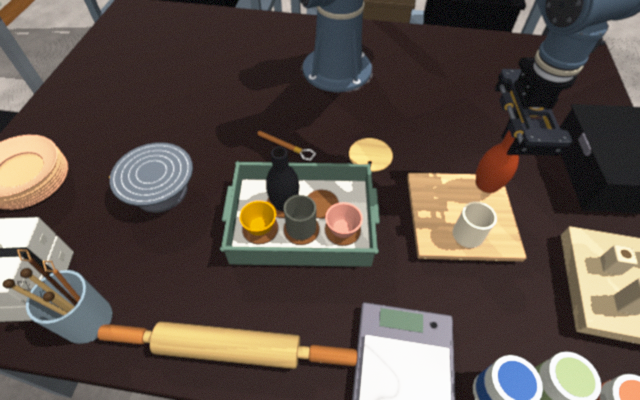

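The red vase is over the board at px (497,172) and seems to lean. I check its tilt before lowering.

```bash
cat > tilt.py <<'E'
from h import *
def redmask(c):
    h=cv2.cvtColor(c['color'],cv2.COLOR_RGB2HSV); return ((h[:,:,0]<9)|(h[:,:,0]>172))&(h[:,:,1]>150)&(h[:,:,2]>50)
def darkmask(c):
    return c['color'].max(2)<45
def axis(X,rs):
    for lo,hi in rs:
        k=(X[:,2]>lo)&(X[:,2]<hi)
        if k.sum()>15: q,r=circ(X[k][:,:2]); print('  z',round((lo+hi)/2,3),k.sum(),q.round(4),round(r,4))
E
python3 - <<'E'
from tilt import *
for n in ['scene','side']:
    c=robot.camera(n); X=cloud(c,redmask(c)); X=X[(np.hypot(X[:,0]-.43,X[:,1]-.4)<.07)]
    print(n,len(X),X.min(0),X.max(0)); z0=X[:,2].min()
    axis(X,[(z,z+.015) for z in np.arange(.05,.2,.015)])
print(robot.get_obs()['position'])
E
python3 plan.py '[(.4326,.4018,.158,7.5)]' .027
```

```text
scene 1477 [0.40880183 0.36220117 0.05939812] [0.48546706 0.43063598 0.25546862]
  z 0.073 64 [0.4415 0.394 ] 0.0217
  z 0.088 111 [0.4318 0.3991] 0.0344
  z 0.103 139 [0.4322 0.399 ] 0.0355
  z 0.118 199 [0.4322 0.3991] 0.0355
  z 0.132 230 [0.433  0.3991] 0.0334
  z 0.148 265 [0.4336 0.3988] 0.0285
  z 0.162 236 [0.4342 0.3984] 0.0217
  z 0.178 91 [0.4337 0.3987] 0.0159
  z 0.192 58 [0.4355 0.3957] 0.0121
  z 0.208 59 [0.4315 0.401 ] 0.018
side 1181 [0.39429332 0.36282307 0.05990325] [0.45941712 0.4231936  0.22227239]
  z 0.073 26 [0.4164 0.3899] 0.0131
  z 0.088 69 [0.4299 0.3997] 0.031
  z 0.103 87 [0.4309 0.4009] 0.0345
  z 0.118 151 [0.4308 0.4003] 0.035
  z 0.132 186 [0.4323 0.4018] 0.0348
  z 0.148 199 [0.4323 0.4024] 0.031
  z 0.162 208 [0.4311 0.4001] 0.0229
  z 0.178 89 [0.4324 0.4021] 0.0182
  z 0.192 55 [0.4332 0.3977] 0.0123
  z 0.208 53 [0.4333 0.3974] 0.0117
[0.43325493 0.40111922 0.18378015]
now [0.4333 0.4011 0.1838] jaw 7.64 w 0.033 t 9.4333 q [ 0.56  0.53  1.56 -0.    1.05  0.42]
[{"tx":0.07,"ty":-0.06,"tz":2.58,"rx":0.002,"ry":-0.001,"rz":0.002}]
```

Upright: the axis drifts less than 3 mm over 90 mm. I lower it gently and release.

Call:
send_rows:
  deltas:
    - {"tx": 0,"ty": 0,"tz": 0.8,"rx": 0,"ry": 0,"rz": 0}
    - {"tx": 0,"ty": 0,"tz": 1.6,"rx": 0,"ry": 0,"rz": 0}
    - {"tx": 0,"ty": 0,"tz": 2.2,"rx": 0,"ry": 0,"rz": 0}
    - {"tx": 0,"ty": 0,"tz": 2.4,"rx": 0,"ry": 0,"rz": 0}
    - {"tx": 0,"ty": 0,"tz": 2.5,"rx": 0,"ry": 0,"rz": 0}

```text
time: 9.85
position: [0.4314, 0.4008, 0.1569]
tool_rot: [0.658, 0.753, -0.001, -0.0]
ft_force: [-0.2, -0.0, 0.0]
grip_width: 0.0329
```

Call:
send_rows:
  deltas:
    - {"tx": 0,"ty": 0,"tz": 0,"rx": 0,"ry": 0,"rz": 0}
    - {"tx": 0,"ty": 0,"tz": 0.1,"rx": 0,"ry": 0,"rz": 0}
    - {"tx": 0,"ty": 0,"tz": 0.2,"rx": 0,"ry": 0,"rz": 0}
    - {"tx": 0,"ty": 0,"tz": 0.25,"rx": 0,"ry": 0,"rz": 0}
    - {"tx": 0,"ty": 0,"tz": 0.25,"rx": 0,"ry": 0,"rz": 0}

```text
time: 10.27
position: [0.4323, 0.4016, 0.1567]
tool_rot: [0.658, 0.753, 0.001, 0.0]
ft_force: [-2.3, -1.0, 3.7]
grip_width: 0.0325
```

Call:
send_rows:
  deltas:
    - {"tx": 0,"ty": 0,"tz": -0.1,"rx": 0,"ry": 0,"rz": 0}
    - {"tx": 0,"ty": 0,"tz": -0.1,"rx": 0,"ry": 0,"rz": 0}
    - {"tx": 0,"ty": 0,"tz": -0.1,"rx": 0,"ry": 0,"rz": 0}
    - {"tx": 0,"ty": 0,"tz": -0.1,"rx": 0,"ry": 0,"rz": 0}
    - {"tx": 0,"ty": 0,"tz": -0.1,"rx": 0,"ry": 0,"rz": 0}
  claw: 6

```text
time: 10.68
position: [0.4322, 0.4011, 0.1561]
tool_rot: [0.658, 0.753, 0.0, 0.0]
ft_force: [-0.6, -0.0, -0.2]
grip_width: 0.0562
```

Call:
send_rows:
  deltas:
    - {"tx": 0,"ty": 0,"tz": -1,"rx": 0,"ry": 0,"rz": 0}
    - {"tx": 0,"ty": 0,"tz": -3,"rx": 0,"ry": 0,"rz": 0}
    - {"tx": 0,"ty": 0,"tz": -6,"rx": 0,"ry": 0,"rz": 0}
    - {"tx": 0,"ty": 0,"tz": -9,"rx": 0,"ry": 0,"rz": 0}
    - {"tx": 0,"ty": 0,"tz": -10,"rx": 0,"ry": 0,"rz": 0}

```text
time: 11.1
position: [0.4342, 0.4026, 0.2613]
tool_rot: [0.658, 0.753, 0.004, 0.001]
ft_force: [0.1, -0.5, 0.2]
grip_width: 0.06
```

```bash
python3 plan.py '[(.5297,-.052,.27,7.5),(.5297,-.052,.148,7.5)]' .041
python3 - <<'E'
from tilt import *
for n in ['scene','side']:
    c=robot.camera(n); X=cloud(c,redmask(c)); X=X[(np.hypot(X[:,0]-.43,X[:,1]-.4)<.07)]
    print(n,len(X),X[:,2].max()); axis(X,[(.08,.1),(.1,.12),(.165,.19)])
E
```

```text
now [0.4342 0.4026 0.2613] jaw 7.68 w 0.06 t 11.1 q [0.56 0.44 1.48 0.   1.22 0.42]
[{"tx":-3.86,"ty":0.28,"tz":-0.08,"rx":0.001},{"tx":-7.72,"ty":0.57,"tz":-0.17,"rx":0.001,"ry":-0.001},{"tx":-11.58,"ty":0.85,"tz":-0.25,"rx":0.002,"ry":-0.001,"rz":0.001},{"tx":-15.44,"ty":1.13,"tz":-0.34,"rx":0.003,"ry":-0.001,"rz":0.001},{"tx":-19.3,"ty":1.42,"tz":-0.42,"rx":0.003,"ry":-0.002,"rz":0.001}]
[{"tx":-3.86,"ty":0.29,"tz":-0.08,"rx":0.001},{"tx":-7.72,"ty":0.58,"tz":-0.16,"rx":0.001,"ry":-0.001},{"tx":-11.58,"ty":0.86,"tz":-0.24,"rx":0.002,"ry":-0.001,"rz":0.001},{"tx":-15.44,"ty":1.15,"tz":-0.32,"rx":0.003,"ry":-0.001,"rz":0.001},{"tx":-19.3,"ty":1.44,"tz":-0.4,"rx":0.003,"ry":-0.002,"rz":0.001}]
[{"tx":-3.86,"ty":0.29,"tz":-0.07,"rx":0.001},{"tx":-7.72,"ty":0.59,"tz":-0.15,"rx":0.001,"ry":-0.001},{"tx":-7.72,"ty":0.58,"tz":3.92,"rx":0.001,"ry":-0.001},{"tx":-7.72,"ty":0.57,"tz":7.98,"rx":0.001,"ry":-0.001},{"tx":-7.73,"ty":0.57,"tz":12.05,"rx":0.001,"ry":-0.001}]
scene 1589 0.19623492836098788
  z 0.09 229 [0.4323 0.4008] 0.0354
  z 0.11 301 [0.4327 0.4006] 0.0327
  z 0.177 166 [0.4321 0.4007] 0.0158
side 1073 0.19663654831092026
  z 0.09 137 [0.4298 0.4017] 0.0342
  z 0.11 222 [0.4298 0.4013] 0.0329
  z 0.177 121 [0.4306 0.4013] 0.0153
```

Call:
send_rows:
  deltas:
    - {"tx": -3.9,"ty": 0.3,"tz": -0.1,"rx": 0,"ry": 0,"rz": 0}
    - {"tx": -7.7,"ty": 0.6,"tz": -0.2,"rx": 0,"ry": 0,"rz": 0}
    - {"tx": -11.6,"ty": 0.9,"tz": -0.3,"rx": 0,"ry": 0,"rz": 0}
    - {"tx": -15.4,"ty": 1.1,"tz": -0.3,"rx": 0,"ry": 0,"rz": 0}
    - {"tx": -19.3,"ty": 1.4,"tz": -0.4,"rx": 0,"ry": 0,"rz": 0}

```text
time: 11.62
position: [0.4701, 0.2099, 0.2582]
tool_rot: [0.658, 0.753, -0.002, -0.001]
ft_force: [0.2, 0.0, -0.0]
grip_width: 0.0598
```

Call:
send_rows:
  deltas:
    - {"tx": -3.9,"ty": 0.3,"tz": 0,"rx": 0,"ry": 0,"rz": 0}
    - {"tx": -7.7,"ty": 0.6,"tz": -0.1,"rx": 0,"ry": 0,"rz": 0}
    - {"tx": -11.6,"ty": 0.9,"tz": -0.2,"rx": 0,"ry": 0,"rz": 0}
    - {"tx": -15.4,"ty": 1.1,"tz": -0.3,"rx": 0,"ry": 0,"rz": 0}
    - {"tx": -19.3,"ty": 1.4,"tz": -0.4,"rx": 0,"ry": 0,"rz": 0}

```text
time: 12.03
position: [0.5099, 0.0207, 0.2624]
tool_rot: [0.658, 0.753, -0.001, -0.002]
ft_force: [0.7, 0.1, -0.5]
grip_width: 0.0598
```

Call:
send_rows:
  deltas:
    - {"tx": -3.9,"ty": 0.3,"tz": 0,"rx": 0,"ry": 0,"rz": 0}
    - {"tx": -6.5,"ty": 0.5,"tz": 0,"rx": 0,"ry": 0,"rz": 0}
    - {"tx": -7.7,"ty": 0.6,"tz": 0,"rx": 0,"ry": 0,"rz": 0}
    - {"tx": -7.7,"ty": 0.6,"tz": 0,"rx": 0,"ry": 0,"rz": 0}
    - {"tx": -7.7,"ty": 0.6,"tz": 0,"rx": 0,"ry": 0,"rz": 0}

```text
time: 12.45
position: [0.5265, -0.0526, 0.2628]
tool_rot: [0.659, 0.752, -0.0, -0.002]
ft_force: [0.0, 0.1, -1.2]
grip_width: 0.0601
```

```bash
python3 - <<'E'
from meas import *
o=robot.get_obs(); c=robot.camera('wrist'); save(c,'w2.png')
print(rimfit('dark_vase','wrist',.15,.185,.0165,o,c)); print(rimfit('grey_cup','wrist',.095,.108,.033,o,c))
E
python3 plan.py '[(.5297,-.052,.148,7.5)]' .03
```

```text
('dark_vase', 'wrist', 0.62, 297, 'free', array([ 0.5298, -0.052 ]), np.float64(0.0164), 'fixed', array([ 0.5298, -0.0521]), np.float64(0.1849))
('grey_cup', 'wrist', 0.9, 790, 'free', array([ 0.5923, -0.0013]), np.float64(0.0305), 'fixed', array([ 0.592 , -0.0017]), np.float64(0.1063))
now [ 0.5267 -0.0513  0.2636] jaw 7.79 w 0.0598 t 12.6 q [-0.31  0.35  1.62  0.    1.17 -0.45]
[{"tx":-0.03,"ty":0.08,"tz":2.89,"rz":0.001},{"tx":-0.06,"ty":0.15,"tz":5.78,"rx":-0.001,"rz":0.003},{"tx":-0.09,"ty":0.23,"tz":8.67,"rx":-0.001,"ry":-0.001,"rz":0.004},{"tx":-0.12,"ty":0.3,"tz":11.56,"rx":-0.001,"ry":-0.001,"rz":0.005}]
```

Call:
send_rows:
  deltas:
    - {"tx": 0,"ty": 0.1,"tz": 3,"rx": 0,"ry": 0,"rz": 0}
    - {"tx": -0.1,"ty": 0.2,"tz": 6,"rx": 0,"ry": 0,"rz": 0}
    - {"tx": -0.1,"ty": 0.3,"tz": 9,"rx": 0,"ry": 0,"rz": 0}
    - {"tx": -0.1,"ty": 0.3,"tz": 11.5,"rx": 0,"ry": 0,"rz": 0}
    - {"tx": -0.1,"ty": 0.3,"tz": 11.5,"rx": 0,"ry": 0,"rz": 0}

```text
time: 13.02
position: [0.5268, -0.051, 0.1448]
tool_rot: [0.657, 0.754, -0.002, -0.005]
ft_force: [-0.9, 1.3, 0.8]
grip_width: 0.06
```

Call:
send_rows:
  deltas:
    - {"tx": 0,"ty": 0,"tz": 0,"rx": 0,"ry": 0,"rz": 0}
    - {"tx": 0,"ty": 0,"tz": 0,"rx": 0,"ry": 0,"rz": 0}
    - {"tx": 0,"ty": 0,"tz": 0,"rx": 0,"ry": 0,"rz": 0}
    - {"tx": 0,"ty": 0,"tz": 0,"rx": 0,"ry": 0,"rz": 0}
    - {"tx": 0,"ty": 0,"tz": 0,"rx": 0,"ry": 0,"rz": 0}
  claw: 2
  squeeze: 30

```text
time: 13.43
position: [0.5312, -0.0539, 0.1505]
tool_rot: [0.658, 0.753, 0.0, 0.001]
ft_force: [-1.1, -0.5, 1.0]
grip_width: 0.0345
```

Call:
send_rows:
  deltas:
    - {"tx": 0,"ty": 0,"tz": 0,"rx": 0,"ry": 0,"rz": 0}
    - {"tx": 0,"ty": 0,"tz": 0,"rx": 0,"ry": 0,"rz": 0}
    - {"tx": 0,"ty": 0,"tz": 0,"rx": 0,"ry": 0,"rz": 0}
    - {"tx": 0,"ty": 0,"tz": -0.5,"rx": 0,"ry": 0,"rz": 0}
    - {"tx": 0,"ty": 0,"tz": -1.5,"rx": 0,"ry": 0,"rz": 0}

```text
time: 13.85
position: [0.5293, -0.0535, 0.1632]
tool_rot: [0.658, 0.753, -0.001, -0.002]
ft_force: [-0.4, 0.1, -3.6]
grip_width: 0.0328
```

Call:
send_rows:
  deltas:
    - {"tx": 0,"ty": 0,"tz": -2,"rx": 0,"ry": 0,"rz": 0}
    - {"tx": 0,"ty": 0,"tz": -4.5,"rx": 0,"ry": 0,"rz": 0}
    - {"tx": 0,"ty": 0,"tz": -7,"rx": 0,"ry": 0,"rz": 0}
    - {"tx": 0,"ty": 0,"tz": -9.5,"rx": 0,"ry": 0,"rz": 0}
    - {"tx": 0,"ty": 0,"tz": -10.5,"rx": 0,"ry": 0,"rz": 0}

```text
time: 14.27
position: [0.5322, -0.0542, 0.2727]
tool_rot: [0.658, 0.753, 0.001, 0.003]
ft_force: [1.7, -1.3, -3.4]
grip_width: 0.0325
```

```bash
python3 plan.py '[(.4494,.2728,.27,7.5)]' .03
python3 - <<'E'
from h import *
c=robot.camera('side'); save(c,'d2.png')
E
```

```text
now [ 0.5322 -0.0542  0.2727] jaw 7.68 w 0.0325 t 14.2667 q [-0.31  0.34  1.6   0.    1.19 -0.44]
[{"tx":2.79,"ty":-0.32,"tz":0.01},{"tx":5.59,"ty":-0.64,"tz":0.03,"rx":0.001},{"tx":8.38,"ty":-0.96,"tz":0.04,"rx":0.001,"ry":0.001,"rz":0.001},{"tx":11.17,"ty":-1.28,"tz":0.05,"rx":0.002,"ry":0.001,"rz":0.001},{"tx":13.97,"ty":-1.6,"tz":0.07,"rx":0.002,"ry":0.001,"rz":0.001}]
[{"tx":2.79,"ty":-0.32,"tz":0.02},{"tx":5.59,"ty":-0.65,"tz":0.03,"rx":0.001},{"tx":8.38,"ty":-0.97,"tz":0.05,"rx":0.001,"ry":0.001,"rz":0.001},{"tx":11.17,"ty":-1.29,"tz":0.07,"rx":0.002,"ry":0.001,"rz":0.001},{"tx":13.96,"ty":-1.62,"tz":0.09,"rx":0.002,"ry":0.001,"rz":0.001}]
[{"tx":2.79,"ty":-0.33,"tz":0.02},{"tx":5.58,"ty":-0.65,"tz":0.04,"rx":0.001}]
```

View pics/d2.png

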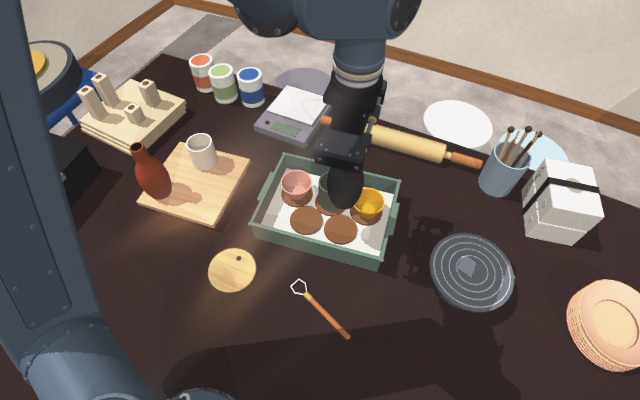

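The red vase stands upright on the board at px (153,178). The dark vase is lifted, and both front bats at px (306,221) and (341,231) are empty. I carry the dark vase across.

Call:
send_rows:
  deltas:
    - {"tx": 1.5,"ty": -0.2,"tz": 0,"rx": 0,"ry": 0,"rz": 0}
    - {"tx": 4,"ty": -0.45,"tz": 0,"rx": 0,"ry": 0,"rz": 0}
    - {"tx": 7,"ty": -0.8,"tz": 0,"rx": 0,"ry": 0,"rz": 0}
    - {"tx": 10,"ty": -1.15,"tz": 0,"rx": 0,"ry": 0,"rz": 0}
    - {"tx": 13,"ty": -1.5,"tz": 0,"rx": 0,"ry": 0,"rz": 0}

```text
time: 14.73
position: [0.4958, 0.0749, 0.2668]
tool_rot: [0.659, 0.753, -0.001, -0.002]
ft_force: [-0.3, 0.2, -3.2]
grip_width: 0.0327
```

Call:
send_rows:
  deltas:
    - {"tx": 3,"ty": -0.35,"tz": 0,"rx": 0,"ry": 0,"rz": 0}
    - {"tx": 6,"ty": -0.7,"tz": 0,"rx": 0,"ry": 0,"rz": 0}
    - {"tx": 9,"ty": -1.0,"tz": 0,"rx": 0,"ry": 0,"rz": 0}
    - {"tx": 12,"ty": -1.4,"tz": 0,"rx": 0,"ry": 0,"rz": 0}
    - {"tx": 14.5,"ty": -1.7,"tz": 0,"rx": 0,"ry": 0,"rz": 0}

```text
time: 15.15
position: [0.459, 0.2167, 0.2668]
tool_rot: [0.658, 0.753, -0.002, -0.002]
ft_force: [1.5, -0.8, -3.5]
grip_width: 0.0323
```

Call:
send_rows:
  deltas:
    - {"tx": 2.5,"ty": -0.3,"tz": 0,"rx": 0,"ry": 0,"rz": 0}
    - {"tx": 4.5,"ty": -0.5,"tz": 0,"rx": 0,"ry": 0,"rz": 0}
    - {"tx": 6,"ty": -0.7,"tz": 0,"rx": 0,"ry": 0,"rz": 0}
    - {"tx": 6,"ty": -0.7,"tz": 0,"rx": 0,"ry": 0,"rz": 0}
    - {"tx": 6,"ty": -0.7,"tz": 0,"rx": 0,"ry": 0,"rz": 0}

```text
time: 15.57
position: [0.445, 0.2734, 0.2671]
tool_rot: [0.657, 0.754, -0.002, -0.001]
ft_force: [0.5, 1.1, -3.2]
grip_width: 0.0326
```

Call:
send_rows:
  deltas:
    - {"tx": 0,"ty": 0,"tz": 1.5,"rx": 0,"ry": 0,"rz": 0}
    - {"tx": 0,"ty": 0,"tz": 4,"rx": 0,"ry": 0,"rz": 0}
    - {"tx": 0,"ty": 0,"tz": 6.5,"rx": 0,"ry": 0,"rz": 0}
    - {"tx": 0,"ty": 0,"tz": 8.5,"rx": 0,"ry": 0,"rz": 0}
    - {"tx": 0,"ty": 0,"tz": 8.5,"rx": 0,"ry": 0,"rz": 0}

```text
time: 15.98
position: [0.4435, 0.2706, 0.1795]
tool_rot: [0.659, 0.752, -0.005, -0.003]
ft_force: [-0.5, 0.1, -3.2]
grip_width: 0.0329
```

```bash
python3 - <<'E'
from tilt import *
for n in ['scene','side']:
    c=robot.camera(n); save(c,n+'4.png'); X=cloud(c,darkmask(c)); X=X[(np.hypot(X[:,0]-.449,X[:,1]-.273)<.055)&(X[:,2]>.05)]
    print(n,len(X),X[:,2].min()); axis(X,[(z,z+.015) for z in np.arange(.05,.18,.015)])
E
python3 plan.py '[(.4494,.2728,.158,7.5)]' .027
```

```text
scene 2973 0.059033772160763526
  z 0.058 18 [0.443  0.2698] 0.0286
  z 0.073 66 [0.4474 0.2696] 0.0287
  z 0.088 104 [0.4429 0.2704] 0.0345
  z 0.103 131 [0.4431 0.2708] 0.036
  z 0.118 189 [0.4436 0.2708] 0.0351
  z 0.132 236 [0.4435 0.271 ] 0.0328
  z 0.148 251 [0.4451 0.271 ] 0.0275
  z 0.162 190 [0.4448 0.2713] 0.021
  z 0.178 58 [0.4403 0.2831] 0.0286
side 1608 0.20696593694730206
now [0.4466 0.272  0.1832] jaw 7.62 w 0.0327 t 16.0833 q [ 0.33  0.45  1.73 -0.    0.97  0.2 ]
[{"tx":0.04,"ty":0.3,"tz":2.51,"rx":-0.003,"ry":0.001,"rz":0.002}]
```

View pics/scene4.png

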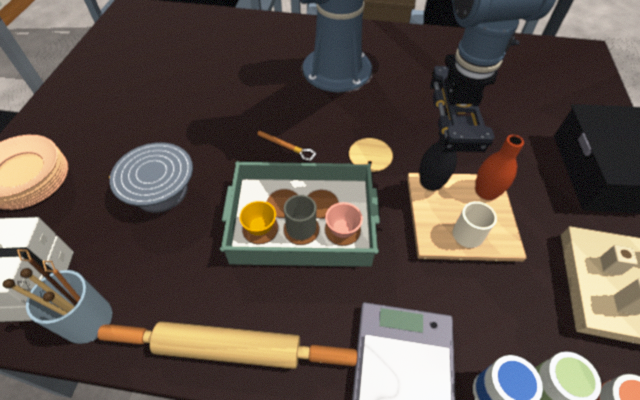

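Call:
send_rows:
  deltas:
    - {"tx": 0,"ty": 0.1,"tz": 0.8,"rx": 0,"ry": 0,"rz": 0}
    - {"tx": 0,"ty": 0.2,"tz": 1.6,"rx": 0,"ry": 0,"rz": 0}
    - {"tx": 0,"ty": 0.2,"tz": 2.1,"rx": 0,"ry": 0,"rz": 0}
    - {"tx": 0,"ty": 0.2,"tz": 2.3,"rx": 0,"ry": 0,"rz": 0}
    - {"tx": 0,"ty": 0.2,"tz": 2.4,"rx": 0,"ry": 0,"rz": 0}

```text
time: 16.5
position: [0.449, 0.2731, 0.1598]
tool_rot: [0.658, 0.753, -0.0, -0.0]
ft_force: [1.0, 0.1, -3.5]
grip_width: 0.0325
```

Call:
send_rows:
  deltas:
    - {"tx": 0,"ty": 0,"tz": 0,"rx": 0,"ry": 0,"rz": 0}
    - {"tx": 0,"ty": 0,"tz": 0.1,"rx": 0,"ry": 0,"rz": 0}
    - {"tx": 0,"ty": 0,"tz": 0.2,"rx": 0,"ry": 0,"rz": 0}
    - {"tx": 0,"ty": 0,"tz": 0.25,"rx": 0,"ry": 0,"rz": 0}
    - {"tx": 0,"ty": 0,"tz": 0.25,"rx": 0,"ry": 0,"rz": 0}

```text
time: 16.92
position: [0.4495, 0.2735, 0.1584]
tool_rot: [0.658, 0.753, 0.001, 0.0]
ft_force: [-1.6, -0.1, 2.5]
grip_width: 0.0328
```

Call:
send_rows:
  deltas:
    - {"tx": 0,"ty": 0,"tz": -0.05,"rx": 0,"ry": 0,"rz": 0}
    - {"tx": 0,"ty": 0,"tz": -0.05,"rx": 0,"ry": 0,"rz": 0}
    - {"tx": 0,"ty": 0,"tz": -0.05,"rx": 0,"ry": 0,"rz": 0}
    - {"tx": 0,"ty": 0,"tz": -0.05,"rx": 0,"ry": 0,"rz": 0}
    - {"tx": 0,"ty": 0,"tz": -0.05,"rx": 0,"ry": 0,"rz": 0}
  claw: 6

```text
time: 17.33
position: [0.4494, 0.2732, 0.1581]
tool_rot: [0.658, 0.753, 0.0, 0.0]
ft_force: [0.4, 0.4, -0.2]
grip_width: 0.0565
```

Call:
send_rows:
  deltas:
    - {"tx": 0,"ty": 0,"tz": -1,"rx": 0,"ry": 0,"rz": 0}
    - {"tx": 0,"ty": 0,"tz": -3,"rx": 0,"ry": 0,"rz": 0}
    - {"tx": 0,"ty": 0,"tz": -6,"rx": 0,"ry": 0,"rz": 0}
    - {"tx": 0,"ty": 0,"tz": -9,"rx": 0,"ry": 0,"rz": 0}
    - {"tx": 0,"ty": 0,"tz": -10,"rx": 0,"ry": 0,"rz": 0}

```text
time: 17.75
position: [0.4516, 0.2742, 0.2629]
tool_rot: [0.658, 0.753, 0.004, 0.002]
ft_force: [0.7, -0.0, 0.5]
grip_width: 0.0599
```

```bash
python3 plan.py '[(.592,-.0015,.21,7.5)]' .041
python3 - <<'E'
from tilt import *
for n in ['scene','side']:
    c=robot.camera(n); save(c,n+'5.png'); X=cloud(c,redmask(c)); X=X[(np.hypot(X[:,0]-.43,X[:,1]-.4)<.07)]
    print(n,len(X),X[:,2].max()); axis(X,[(.08,.1),(.165,.19)])
    X=cloud(c,darkmask(c)); X=X[(np.hypot(X[:,0]-.449,X[:,1]-.273)<.055)&(X[:,2]<.2)]
    print(n,len(X),X[:,2].max()); axis(X,[(.08,.1),(.165,.19)])
E
```

```text
now [0.4516 0.2742 0.2629] jaw 7.68 w 0.0599 t 17.75 q [0.33 0.34 1.63 0.   1.16 0.2 ]
[{"tx":-3.65,"ty":1.27,"tz":0.66,"rx":0.001},{"tx":-7.3,"ty":2.55,"tz":1.33,"rx":0.002,"rz":0.001},{"tx":-10.95,"ty":3.82,"tz":1.99,"rx":0.003,"ry":-0.001,"rz":0.001},{"tx":-14.6,"ty":5.09,"tz":2.66,"rx":0.004,"ry":-0.001,"rz":0.002},{"tx":-18.25,"ty":6.37,"tz":3.32,"rx":0.005,"ry":-0.001,"rz":0.002}]
[{"tx":-3.65,"ty":1.28,"tz":0.66,"rx":0.001},{"tx":-7.29,"ty":2.57,"tz":1.32,"rx":0.002,"rz":0.001},{"tx":-10.94,"ty":3.85,"tz":1.99,"rx":0.003,"ry":-0.001,"rz":0.001}]
scene 1591 0.19560356393804007
  z 0.09 231 [0.4324 0.4009] 0.0354
  z 0.177 160 [0.432  0.4009] 0.0159
scene 1638 0.19609639662948844
  z 0.09 206 [0.4498 0.2743] 0.0354
  z 0.177 155 [0.4496 0.2741] 0.0158
side 1145 0.19758512780785933
  z 0.09 164 [0.4297 0.4014] 0.0341
  z 0.177 124 [0.4312 0.4019] 0.0159Traceback (most recent call last):
  File "<stdin>", line 6, in <module>
    return umr_maximum(a, axis, None, out, keepdims, initial, where)
ValueError: zero-size array to reduction operation maximum which has no identity
```

View pics/scene5.png

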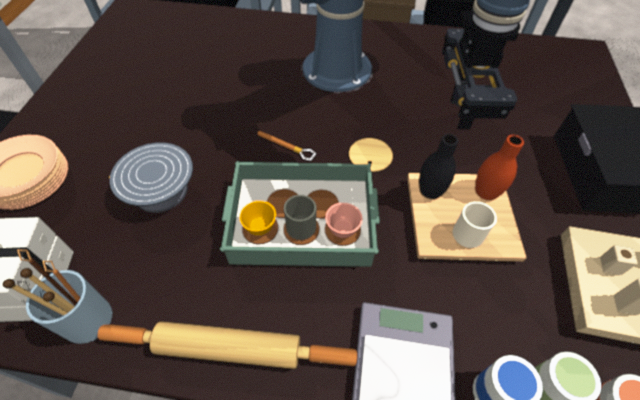

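Both vases stand on the board, upright and released: dark at px (438,172), red at (498,175). Next I go to the grey cup.

Call:
send_rows:
  deltas:
    - {"tx": -3.7,"ty": 1.3,"tz": 0.6,"rx": 0,"ry": 0,"rz": 0}
    - {"tx": -7.3,"ty": 2.5,"tz": 1.3,"rx": 0,"ry": 0,"rz": 0}
    - {"tx": -11,"ty": 3.8,"tz": 2,"rx": 0,"ry": 0,"rz": 0}
    - {"tx": -14.6,"ty": 5.1,"tz": 2.6,"rx": 0,"ry": 0,"rz": 0}
    - {"tx": -18.2,"ty": 6.4,"tz": 3.2,"rx": 0,"ry": 0,"rz": 0}
  claw: 8.7

```text
time: 18.27
position: [0.536, 0.0998, 0.2239]
tool_rot: [0.658, 0.753, -0.001, -0.001]
ft_force: [1.3, 0.9, 0.6]
grip_width: 0.0836
```

Call:
send_rows:
  deltas:
    - {"tx": -3.7,"ty": 1.3,"tz": 0.6,"rx": 0,"ry": 0,"rz": 0}
    - {"tx": -7.3,"ty": 2.6,"tz": 1.3,"rx": 0,"ry": 0,"rz": 0}
    - {"tx": -10,"ty": 3.5,"tz": 1.8,"rx": 0,"ry": 0,"rz": 0}
    - {"tx": -10.9,"ty": 3.8,"tz": 1.8,"rx": 0,"ry": 0,"rz": 0}
    - {"tx": -10.9,"ty": 3.8,"tz": 1.8,"rx": 0,"ry": 0,"rz": 0}

```text
time: 18.68
position: [0.589, -0.0038, 0.2059]
tool_rot: [0.66, 0.752, -0.001, -0.001]
ft_force: [0.6, 0.8, 0.1]
grip_width: 0.0869
```

Call:
send_rows:
  deltas:
    - {"tx": 0,"ty": 0,"tz": 0,"rx": 0,"ry": 0,"rz": 0}
    - {"tx": 0,"ty": 0,"tz": 0,"rx": 0,"ry": 0,"rz": 0}

```text
time: 18.85
position: [0.5877, 0.0001, 0.2075]
tool_rot: [0.658, 0.753, -0.0, -0.001]
ft_force: [-0.1, 0.7, -0.3]
grip_width: 0.0872
```

```bash
python3 - <<'E'
from meas import *
for n in ['wrist','scene']:
    o=robot.get_obs(); c=robot.camera(n); save(c,n+'6.png')
    print(rimfit('grey_cup',n,.095,.106,.033,o,c)); print(rimfit('grey_cup',n,.05,.095,.033,o,c));
    for l in ['pink_bowl','ochre_bowl']: print(rimfit(l,n,.06,.075,.038,o,c))
E
python3 plan.py '[(.592,-.0015,.058,7.5)]' .03
```

```text
('grey_cup', 'wrist', 0.58, 1013, 'free', array([ 5.931e-01, -4.000e-04]), np.float64(0.0305), 'fixed', array([ 5.932e-01, -4.000e-04]), np.float64(0.1053))
('grey_cup', 'wrist', 0.58, 1241, 'free', array([0.593 , 0.0007]), np.float64(0.0305), 'fixed', array([0.5927, 0.0027]), np.float64(0.095))
('pink_bowl', 'wrist', 0.9, 1587, 'free', array([0.5808, 0.088 ]), np.float64(0.0348), 'fixed', array([0.5808, 0.0872]), np.float64(0.0717))
('ochre_bowl', 'wrist', 0.98, 393, 'free', array([ 0.6032, -0.0881]), np.float64(0.0346), 'fixed', array([ 0.6039, -0.0923]), np.float64(0.0712))
('grey_cup', 'scene', 0.76, 218, 'free', array([ 0.5955, -0.0025]), np.float64(0.0307), 'fixed', array([ 0.5946, -0.0026]), np.float64(0.103))
('grey_cup', 'scene', 0.76, 698, 'free', array([ 0.5962, -0.0023]), np.float64(0.0308), 'fixed', array([ 0.5959, -0.0025]), np.float64(0.095))
('pink_bowl', 'scene', 0.86, 260, 'free', array([0.5828, 0.0873]), np.float64(0.036), 'fixed', array([0.583 , 0.0866]), np.float64(0.0694))
('ochre_bowl', 'scene', 0.86, 234, 'free', array([ 0.6061, -0.0916]), np.float64(0.0357), 'fixed', array([ 0.6063, -0.0912]), np.float64(0.0697))
now [ 0.5891 -0.0013  0.2082] jaw 7.7 w 0.0867 t 19.35 q [-0.19  0.5   1.54 -0.    1.11 -0.33]
[{"tx":-0.01,"ty":0.05,"tz":2.5},{"tx":-0.02,"ty":0.09,"tz":5.01,"rz":0.001},{"tx":-0.03,"ty":0.14,"tz":7.51,"rz":0.002},{"tx":-0.04,"ty":0.19,"tz":10.01,"rz":0.002},{"tx":-0.05,"ty":0.23,"tz":12.52,"rz":0.003}]
[{"tx":-0.01,"ty":0.05,"tz":2.5}]
```

View pics/wrist6.png

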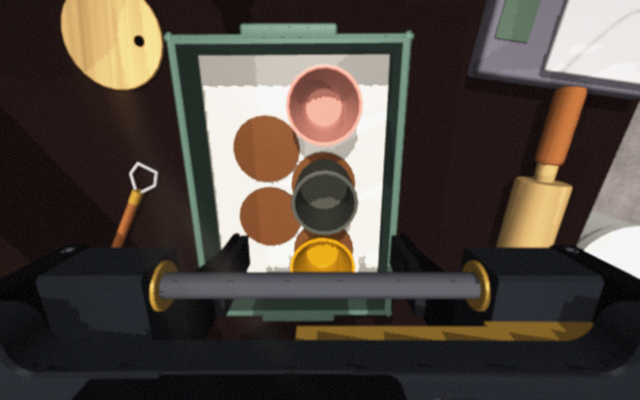

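The wrist view shows the grey cup's rim centred at px (325,203), between the pink and ochre bowls. The cup is at about (0.594, -0.001). I descend with the jaws along the box's x.

Call:
send_rows:
  deltas:
    - {"tx": 0,"ty": 0.2,"tz": 2,"rx": 0,"ry": 0,"rz": 0}
    - {"tx": 0,"ty": 0.45,"tz": 4,"rx": 0,"ry": 0,"rz": 0}
    - {"tx": 0,"ty": 0.45,"tz": 6,"rx": 0,"ry": 0,"rz": 0}
    - {"tx": 0,"ty": 0.45,"tz": 7.5,"rx": 0,"ry": 0,"rz": 0}
    - {"tx": 0,"ty": 0.45,"tz": 8,"rx": 0,"ry": 0,"rz": 0}

```text
time: 19.77
position: [0.592, -0.0007, 0.1256]
tool_rot: [0.658, 0.753, -0.001, -0.002]
ft_force: [-0.6, -0.1, -0.9]
grip_width: 0.087
```

Call:
send_rows:
  deltas:
    - {"tx": 0,"ty": 0,"tz": 1.5,"rx": 0,"ry": 0,"rz": 0}
    - {"tx": 0,"ty": 0,"tz": 3.2,"rx": 0,"ry": 0,"rz": 0}
    - {"tx": 0,"ty": 0,"tz": 5,"rx": 0,"ry": 0,"rz": 0}
    - {"tx": 0,"ty": 0,"tz": 6.6,"rx": 0,"ry": 0,"rz": 0}
    - {"tx": 0,"ty": 0,"tz": 6.8,"rx": 0,"ry": 0,"rz": 0}

```text
time: 20.18
position: [0.5922, -0.0008, 0.058]
tool_rot: [0.658, 0.753, -0.001, -0.002]
ft_force: [-0.9, 0.8, 0.0]
grip_width: 0.0871
```

Call:
send_rows:
  deltas:
    - {"tx": 0,"ty": 0,"tz": 0,"rx": 0,"ry": 0,"rz": 0}
    - {"tx": 0,"ty": 0,"tz": 0,"rx": 0,"ry": 0,"rz": 0}
    - {"tx": 0,"ty": 0,"tz": 0,"rx": 0,"ry": 0,"rz": 0}

```text
time: 20.43
position: [0.5947, -0.0011, 0.0614]
tool_rot: [0.658, 0.753, 0.001, 0.001]
ft_force: [0.7, 1.0, -0.0]
grip_width: 0.087
```

Call:
send_rows:
  deltas:
    - {"tx": 0,"ty": 0,"tz": 0,"rx": 0,"ry": 0,"rz": 0}
    - {"tx": 0,"ty": 0,"tz": 0,"rx": 0,"ry": 0,"rz": 0}
    - {"tx": 0,"ty": 0,"tz": 0,"rx": 0,"ry": 0,"rz": 0}
    - {"tx": 0,"ty": 0,"tz": 0,"rx": 0,"ry": 0,"rz": 0}
    - {"tx": 0,"ty": 0,"tz": 0,"rx": 0,"ry": 0,"rz": 0}
  claw: 5
  squeeze: 20

```text
time: 20.85
position: [0.5935, -0.0009, 0.0603]
tool_rot: [0.658, 0.753, -0.0, -0.0]
ft_force: [-1.1, 0.9, 2.1]
grip_width: 0.064
```

Call:
send_rows:
  deltas:
    - {"tx": 0,"ty": 0,"tz": 0,"rx": 0,"ry": 0,"rz": 0}
    - {"tx": 0,"ty": 0,"tz": 0,"rx": 0,"ry": 0,"rz": 0}
    - {"tx": 0,"ty": 0,"tz": -0.3,"rx": 0,"ry": 0,"rz": 0}
    - {"tx": 0,"ty": 0,"tz": -1.2,"rx": 0,"ry": 0,"rz": 0}
    - {"tx": 0,"ty": 0,"tz": -2.5,"rx": 0,"ry": 0,"rz": 0}

```text
time: 21.27
position: [0.5925, -0.0008, 0.0843]
tool_rot: [0.658, 0.753, -0.001, -0.001]
ft_force: [0.3, 0.5, -1.3]
grip_width: 0.0641
```

Call:
send_rows:
  deltas:
    - {"tx": 0,"ty": 0,"tz": -2,"rx": 0,"ry": 0,"rz": 0}
    - {"tx": 0,"ty": 0,"tz": -4.5,"rx": 0,"ry": 0,"rz": 0}
    - {"tx": 0,"ty": 0,"tz": -7,"rx": 0,"ry": 0,"rz": 0}
    - {"tx": 0,"ty": 0,"tz": -9,"rx": 0,"ry": 0,"rz": 0}
    - {"tx": 0,"ty": 0,"tz": -9.5,"rx": 0,"ry": 0,"rz": 0}

```text
time: 21.68
position: [0.5959, -0.0013, 0.1841]
tool_rot: [0.658, 0.753, 0.002, 0.003]
ft_force: [0.3, 0.1, -2.0]
grip_width: 0.0644
```

```bash
python3 - <<'E'
from h import *
c=robot.camera('scene'); save(c,'s7.png')
E
python3 plan.py '[(.5295,-.354,.18,7.5)]' .03
```

```text
now [ 0.5955 -0.0012  0.1833] jaw 7.68 w 0.064 t 21.7333 q [-0.19  0.53  1.55  0.    1.05 -0.32]
[{"tx":-2.84,"ty":-0.94,"tz":0.03},{"tx":-5.68,"ty":-1.88,"tz":0.06,"rx":0.001},{"tx":-8.52,"ty":-2.81,"tz":0.08,"rx":0.002,"rz":0.001},{"tx":-11.36,"ty":-3.75,"tz":0.11,"rx":0.002,"ry":0.001,"rz":0.001},{"tx":-14.2,"ty":-4.69,"tz":0.14,"rx":0.003,"ry":0.001,"rz":0.001}]
[{"tx":-2.84,"ty":-0.93,"tz":0.03},{"tx":-5.68,"ty":-1.87,"tz":0.06,"rx":0.001},{"tx":-8.52,"ty":-2.8,"tz":0.08,"rx":0.002,"rz":0.001},{"tx":-11.36,"ty":-3.74,"tz":0.11,"rx":0.002,"ry":0.001,"rz":0.001},{"tx":-14.21,"ty":-4.67,"tz":0.14,"rx":0.003,"ry":0.001,"rz":0.001}]
[{"tx":-2.84,"ty":-0.93,"tz":0.03},{"tx":-5.68,"ty":-1.86,"tz":0.06,"rx":0.001}]
```

View pics/s7.png

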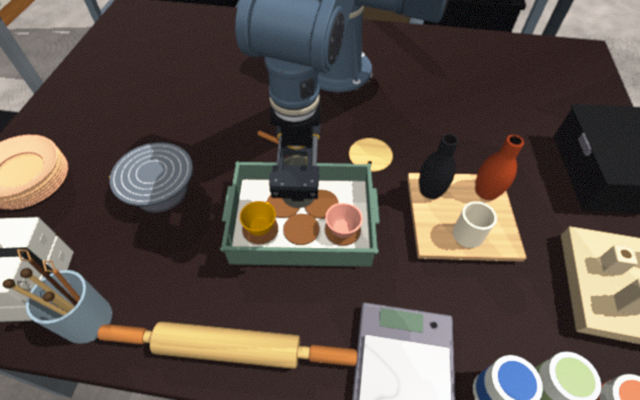

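The grey cup is out and hidden by the gripper at px (295,180). The empty back bat shows at px (301,230), and the bowls are unmoved. I carry the cup to the wheel.

Call:
send_rows:
  deltas:
    - {"tx": -1.5,"ty": -0.5,"tz": 0,"rx": 0,"ry": 0,"rz": 0}
    - {"tx": -4,"ty": -1.3,"tz": 0,"rx": 0,"ry": 0,"rz": 0}
    - {"tx": -7,"ty": -2.3,"tz": 0,"rx": 0,"ry": 0,"rz": 0}
    - {"tx": -10,"ty": -3.3,"tz": 0,"rx": 0,"ry": 0,"rz": 0}
    - {"tx": -13,"ty": -4.3,"tz": 0,"rx": 0,"ry": 0,"rz": 0}

```text
time: 22.15
position: [0.567, -0.1361, 0.1785]
tool_rot: [0.658, 0.753, -0.0, -0.001]
ft_force: [0.4, 0.8, -2.2]
grip_width: 0.064
```

Call:
send_rows:
  deltas:
    - {"tx": -3,"ty": -1,"tz": 0,"rx": 0,"ry": 0,"rz": 0}
    - {"tx": -6,"ty": -2,"tz": 0,"rx": 0,"ry": 0,"rz": 0}
    - {"tx": -9,"ty": -3,"tz": 0,"rx": 0,"ry": 0,"rz": 0}
    - {"tx": -12,"ty": -4,"tz": 0,"rx": 0,"ry": 0,"rz": 0}
    - {"tx": -14.5,"ty": -4.8,"tz": 0,"rx": 0,"ry": 0,"rz": 0}

```text
time: 22.57
position: [0.5387, -0.2873, 0.1783]
tool_rot: [0.659, 0.753, -0.0, -0.001]
ft_force: [0.5, -1.0, -2.0]
grip_width: 0.064
```

Call:
send_rows:
  deltas:
    - {"tx": -2.5,"ty": -0.8,"tz": 0,"rx": 0,"ry": 0,"rz": 0}
    - {"tx": -5,"ty": -1.6,"tz": 0,"rx": 0,"ry": 0,"rz": 0}
    - {"tx": -6.6,"ty": -2.1,"tz": 0,"rx": 0,"ry": 0,"rz": 0}
    - {"tx": -6.6,"ty": -2.1,"tz": 0,"rx": 0,"ry": 0,"rz": 0}
    - {"tx": -6.6,"ty": -2.1,"tz": 0,"rx": 0,"ry": 0,"rz": 0}

```text
time: 22.98
position: [0.5274, -0.3538, 0.1788]
tool_rot: [0.659, 0.752, 0.0, -0.001]
ft_force: [-0.3, 0.2, -1.3]
grip_width: 0.0642
```

```bash
python3 - <<'E'
from meas import *
for n in ['side','scene']:
    o=robot.get_obs(); c=robot.camera(n); save(c,n+'8.png')
    for lo,hi in [(.14,.165),(.16,.19),(.19,.215)]: print(rimfit('grey_cup',n,lo,hi,.033,o,c))
    for a in robot.outline_of('back_bat',n)[:1]:
        X=cloud(c,a['pixels']); X=X[abs(X[:,2]-.022)<.006]
        h=cv2.convexHull(X[:,:2].astype(np.float32)).reshape(-1,2); print('bat',a['p'],len(X),circ(h),X[:,2].mean())
    print(robot.get_obs()['position'])
E
python3 plan.py '[(.5295,-.354,.111,7.5)]' .03
```

```text
('grey_cup', 'side', 0.63, 161, 'free', array([ 0.5298, -0.3555]), np.float64(0.0347), 'fixed', array([ 0.5284, -0.3542]), np.float64(0.1648))
('grey_cup', 'side', 0.63, 230, 'free', array([ 0.5269, -0.3523]), np.float64(0.0305), 'fixed', array([ 0.5278, -0.355 ]), np.float64(0.19))
('grey_cup', 'side', 0.63, 176, 'free', array([ 0.5261, -0.3532]), np.float64(0.0304), 'fixed', array([ 0.525 , -0.3567]), np.float64(0.2145))
bat 0.82 691 (array([5.93075260e-01, 5.23209173e-04]), np.float64(0.0409448396492771)) 0.021629598063167596
[ 0.52841662 -0.35222997  0.17990847]
('grey_cup', 'scene', 0.62, 244, 'free', array([ 0.53  , -0.3537]), np.float64(0.0323), 'fixed', array([ 0.5738, -0.3148]), np.float64(0.1649))
('grey_cup', 'scene', 0.62, 313, 'free', array([ 0.531, -0.352]), np.float64(0.0306), 'fixed', array([ 0.5303, -0.3543]), np.float64(0.19))
('grey_cup', 'scene', 0.62, 295, 'free', array([ 0.531 , -0.3512]), np.float64(0.0299), 'fixed', array([ 0.5325, -0.3554]), np.float64(0.2149))
bat 0.74 865 (array([ 0.59424343, -0.00190397]), np.float64(0.03877263369916918)) 0.020126584912092526
[ 0.52839429 -0.35334571  0.18021532]
now [ 0.5284 -0.3533  0.1802] jaw 7.72 w 0.0643 t 23.4833 q [-0.76  0.59  1.45  0.    1.11 -0.9 ]
[{"tx":-0.03,"ty":0.03,"tz":2.31,"rz":0.001},{"tx":-0.05,"ty":0.07,"tz":4.61,"rz":0.003},{"tx":-0.08,"ty":0.1,"tz":6.92,"rz":0.004}]
```

View pics/side8.png

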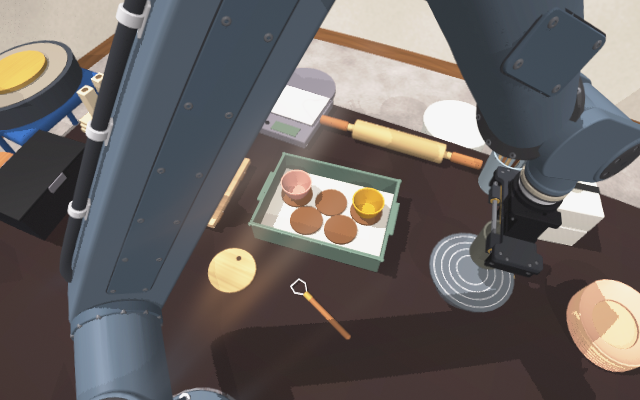

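The cup is over the wheel at px (490,245), centred to about 1 mm. I lower it.

Call:
send_rows:
  deltas:
    - {"tx": 0,"ty": 0.1,"tz": 1.5,"rx": 0,"ry": 0,"rz": 0}
    - {"tx": 0,"ty": 0.1,"tz": 3.5,"rx": 0,"ry": 0,"rz": 0}
    - {"tx": 0,"ty": 0.1,"tz": 5.5,"rx": 0,"ry": 0,"rz": 0}
    - {"tx": 0,"ty": 0.1,"tz": 6.5,"rx": 0,"ry": 0,"rz": 0}
    - {"tx": 0,"ty": 0.1,"tz": 6.6,"rx": 0,"ry": 0,"rz": 0}

```text
time: 23.9
position: [0.5278, -0.3523, 0.1116]
tool_rot: [0.658, 0.753, 0.0, -0.003]
ft_force: [-0.8, -0.2, -1.8]
grip_width: 0.0642
```

Call:
send_rows:
  deltas:
    - {"tx": 0,"ty": 0,"tz": 0,"rx": 0,"ry": 0,"rz": 0}
    - {"tx": 0,"ty": 0,"tz": 0.2,"rx": 0,"ry": 0,"rz": 0}
    - {"tx": 0,"ty": 0,"tz": 0.4,"rx": 0,"ry": 0,"rz": 0}
    - {"tx": 0,"ty": 0,"tz": 0.5,"rx": 0,"ry": 0,"rz": 0}
    - {"tx": 0,"ty": 0,"tz": 0.5,"rx": 0,"ry": 0,"rz": 0}

```text
time: 24.32
position: [0.5294, -0.3539, 0.1096]
tool_rot: [0.658, 0.753, -0.0, 0.0]
ft_force: [-0.8, -1.3, -1.4]
grip_width: 0.0641
```

Call:
send_rows:
  deltas:
    - {"tx": 0,"ty": 0,"tz": 0.05,"rx": 0,"ry": 0,"rz": 0}
    - {"tx": 0,"ty": 0,"tz": 0.1,"rx": 0,"ry": 0,"rz": 0}
    - {"tx": 0,"ty": 0,"tz": 0.1,"rx": 0,"ry": 0,"rz": 0}
    - {"tx": 0,"ty": 0,"tz": 0.1,"rx": 0,"ry": 0,"rz": 0}

```text
time: 24.65
position: [0.5293, -0.3539, 0.1084]
tool_rot: [0.658, 0.753, -0.0, 0.0]
ft_force: [-0.5, 0.0, 0.0]
grip_width: 0.0644
```

Call:
send_rows:
  deltas:
    - {"tx": 0,"ty": 0,"tz": 0,"rx": 0,"ry": 0,"rz": 0}
    - {"tx": 0,"ty": 0,"tz": 0,"rx": 0,"ry": 0,"rz": 0}
    - {"tx": 0,"ty": 0,"tz": 0,"rx": 0,"ry": 0,"rz": 0}
    - {"tx": 0,"ty": 0,"tz": 0,"rx": 0,"ry": 0,"rz": 0}
    - {"tx": 0,"ty": 0,"tz": 0,"rx": 0,"ry": 0,"rz": 0}
  claw: 8.7

```text
time: 25.07
position: [0.5292, -0.3537, 0.1081]
tool_rot: [0.658, 0.753, 0.0, 0.0]
ft_force: [-0.3, -0.1, 1.1]
grip_width: 0.0847
```

Call:
send_rows:
  deltas:
    - {"tx": 0,"ty": 0,"tz": -1,"rx": 0,"ry": 0,"rz": 0}
    - {"tx": 0,"ty": 0,"tz": -3,"rx": 0,"ry": 0,"rz": 0}
    - {"tx": 0,"ty": 0,"tz": -6,"rx": 0,"ry": 0,"rz": 0}
    - {"tx": 0,"ty": 0,"tz": -10,"rx": 0,"ry": 0,"rz": 0}
    - {"tx": 0,"ty": 0,"tz": -14,"rx": 0,"ry": 0,"rz": 0}

```text
time: 25.48
position: [0.5286, -0.3531, 0.2494]
tool_rot: [0.658, 0.753, 0.0, -0.001]
ft_force: [1.3, 0.2, -0.2]
grip_width: 0.087
```

```bash
python3 - <<'E'
from meas import *
for n in ['side','scene','wrist']:
    o=robot.get_obs(); c=robot.camera(n); save(c,n+'9.png')
    for lo,hi in [(.08,.12),(.12,.14),(.145,.16)]: print(rimfit('grey_cup',n,lo,hi,.033,o,c))
E
python3 plan.py '[(.45,.0,.28,7.5),(.560,.350,.28,7.5)]' .041
```

```text
('grey_cup', 'side', 0.76, 638, 'free', array([ 0.5281, -0.3531]), np.float64(0.0309), 'fixed', array([ 0.5287, -0.3525]), np.float64(0.12))
('grey_cup', 'side', 0.76, 379, 'free', array([ 0.5282, -0.3531]), np.float64(0.031), 'fixed', array([ 0.5281, -0.3531]), np.float64(0.14))
('grey_cup', 'side', 0.76, 220, 'free', array([ 0.5286, -0.3532]), np.float64(0.0308), 'fixed', array([ 0.5293, -0.3541]), np.float64(0.1519))
('grey_cup', 'scene', 0.84, 580, 'free', array([ 0.5327, -0.3542]), np.float64(0.0309), 'fixed', array([ 0.5314, -0.3553]), np.float64(0.12))
('grey_cup', 'scene', 0.84, 428, 'free', array([ 0.5326, -0.3542]), np.float64(0.0309), 'fixed', array([ 0.5322, -0.3544]), np.float64(0.14))
('grey_cup', 'scene', 0.84, 173, 'free', array([ 0.5321, -0.3546]), np.float64(0.0307), 'fixed', array([ 0.5314, -0.355 ]), np.float64(0.1508))
('grey_cup', 'wrist', 0.57, 952, 'free', array([ 0.53  , -0.3522]), np.float64(0.0304), 'fixed', array([ 0.5297, -0.35  ]), np.float64(0.12))
('grey_cup', 'wrist', 0.57, 661, 'free', array([ 0.53  , -0.3523]), np.float64(0.0305), 'fixed', array([ 0
[... 288 characters left out ...]
1,"ty":-0.34,"tz":-0.36},{"tx":8.02,"ty":-0.69,"tz":-0.72,"rz":0.001},{"tx":12.03,"ty":-1.03,"tz":-1.08,"rz":0.001},{"tx":16.04,"ty":-1.37,"tz":-1.44,"rx":-0.001,"ry":-0.001,"rz":0.001},{"tx":20.05,"ty":-1.72,"tz":-1.81,"rx":-0.001,"ry":-0.001,"rz":0.002}]
[{"tx":4.01,"ty":-0.35,"tz":-0.37},{"tx":8.02,"ty":-0.7,"tz":-0.73,"rz":0.001},{"tx":12.03,"ty":-1.05,"tz":-1.1,"rz":0.001},{"tx":16.03,"ty":-1.4,"tz":-1.46,"rx":-0.001,"ry":-0.001,"rz":0.001},{"tx":19.73,"ty":0.32,"tz":-1.46,"rx":-0.001,"ry":-0.001,"rz":0.001}]
[{"tx":3.7,"ty":1.72},{"tx":7.39,"ty":3.44},{"tx":11.09,"ty":5.16},{"tx":14.78,"ty":6.88},{"tx":18.48,"ty":8.6}]
[{"tx":3.7,"ty":1.72},{"tx":7.39,"ty":3.44},{"tx":11.09,"ty":5.16}]
```

View pics/scene9.png

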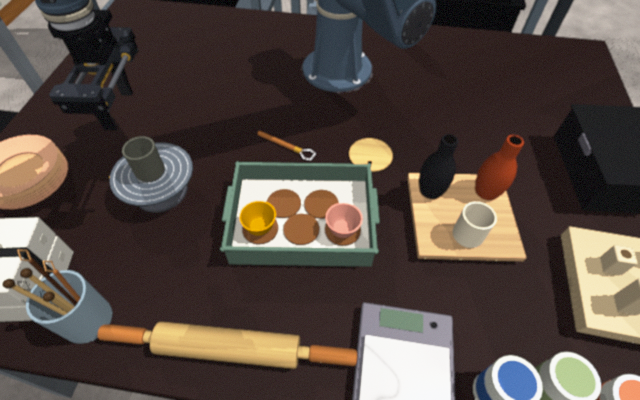

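The grey cup stands on the middle of the wheel at px (144,160), within about 2 mm. Now the cream cup.

Call:
send_rows:
  deltas:
    - {"tx": 3,"ty": 0.5,"tz": -1,"rx": 0,"ry": 0,"rz": 0}
    - {"tx": 7,"ty": 1.2,"tz": -2,"rx": 0,"ry": 0,"rz": 0}
    - {"tx": 11,"ty": 1.9,"tz": -3,"rx": 0,"ry": 0,"rz": 0}
    - {"tx": 15,"ty": 2.6,"tz": -3.3,"rx": 0,"ry": 0,"rz": 0}
    - {"tx": 19,"ty": 3.4,"tz": -3.3,"rx": 0,"ry": 0,"rz": 0}

```text
time: 26.5
position: [0.5377, -0.1595, 0.2818]
tool_rot: [0.659, 0.753, 0.0, 0.001]
ft_force: [-0.0, 0.5, 0.3]
grip_width: 0.0869
```

Call:
send_rows:
  deltas:
    - {"tx": 4,"ty": 0.7,"tz": 0,"rx": 0,"ry": 0,"rz": 0}
    - {"tx": 8,"ty": 1.4,"tz": 0,"rx": 0,"ry": 0,"rz": 0}
    - {"tx": 12,"ty": 2.1,"tz": 0,"rx": 0,"ry": 0,"rz": 0}
    - {"tx": 16,"ty": 2.9,"tz": 0,"rx": 0,"ry": 0,"rz": 0}
    - {"tx": 20,"ty": 3.6,"tz": 0,"rx": 0,"ry": 0,"rz": 0}

```text
time: 26.92
position: [0.5462, 0.0441, 0.2808]
tool_rot: [0.658, 0.753, -0.0, -0.0]
ft_force: [0.5, -0.4, -0.2]
grip_width: 0.087
```

Call:
send_rows:
  deltas:
    - {"tx": 4,"ty": 0.7,"tz": 0,"rx": 0,"ry": 0,"rz": 0}
    - {"tx": 8,"ty": 1.4,"tz": 0,"rx": 0,"ry": 0,"rz": 0}
    - {"tx": 12,"ty": 2.1,"tz": 0,"rx": 0,"ry": 0,"rz": 0}
    - {"tx": 16,"ty": 2.9,"tz": 0,"rx": 0,"ry": 0,"rz": 0}
    - {"tx": 20,"ty": 3.6,"tz": 0,"rx": 0,"ry": 0,"rz": 0}

```text
time: 27.33
position: [0.5551, 0.2472, 0.2807]
tool_rot: [0.658, 0.753, -0.0, -0.0]
ft_force: [0.7, -0.3, 0.0]
grip_width: 0.0868
```

Call:
send_rows:
  deltas:
    - {"tx": 3.5,"ty": 0.6,"tz": 0,"rx": 0,"ry": 0,"rz": 0}
    - {"tx": 7,"ty": 1.3,"tz": 0,"rx": 0,"ry": 0,"rz": 0}
    - {"tx": 9.5,"ty": 1.7,"tz": 0,"rx": 0,"ry": 0,"rz": 0}
    - {"tx": 10.3,"ty": 1.9,"tz": 0,"rx": 0,"ry": 0,"rz": 0}
    - {"tx": 10.3,"ty": 1.9,"tz": 0,"rx": 0,"ry": 0,"rz": 0}

```text
time: 27.75
position: [0.56, 0.3519, 0.2802]
tool_rot: [0.657, 0.754, -0.0, -0.0]
ft_force: [-0.7, -0.1, -0.4]
grip_width: 0.0867
```

Call:
send_rows:
  deltas:
    - {"tx": 0,"ty": 0,"tz": 0,"rx": 0,"ry": 0,"rz": 0}
    - {"tx": 0,"ty": 0,"tz": 0,"rx": 0,"ry": 0,"rz": 0}
    - {"tx": 0,"ty": 0,"tz": 0,"rx": 0,"ry": 0,"rz": 0}

```text
time: 28.0
position: [0.5607, 0.348, 0.2811]
tool_rot: [0.659, 0.752, -0.0, 0.0]
ft_force: [-0.9, 0.2, -0.0]
grip_width: 0.0869
```

```bash
python3 - <<'E'
from meas import *
for n in ['wrist','side']:
    o=robot.get_obs(); c=robot.camera(n); save(c,n+'10.png')
    for lo,hi in [(.07,.1),(.1,.117)]: print(rimfit('cream_cup',n,lo,hi,.033,o,c))
    for l in ['red_vase','dark_vase']: print(rimfit(l,n,.16,.19,.0165,o,c))
E
python3 plan.py '[(.560,.350,.066,7.5)]' .03
```

```text
('cream_cup', 'wrist', 0.63, 464, 'free', array([0.5599, 0.3543]), np.float64(0.0304), 'fixed', array([0.5596, 0.3564]), np.float64(0.0999))
('cream_cup', 'wrist', 0.63, 720, 'free', array([0.56  , 0.3533]), np.float64(0.0304), 'fixed', array([0.5599, 0.3534]), np.float64(0.1133))
('red_vase', 'wrist', 0.66, 471, 'free', array([0.4316, 0.4026]), np.float64(0.0163), 'fixed', array([0.4599, 0.4097]), np.float64(0.1899))
('dark_vase', 'wrist', 0.64, 443, 'free', array([0.4488, 0.2763]), np.float64(0.0161), 'fixed', array([0.4605, 0.3035]), np.float64(0.1899))
('cream_cup', 'side', 0.91, 365, 'free', array([0.5582, 0.3502]), np.float64(0.031), 'fixed', array([0.5582, 0.3508]), np.float64(0.0999))
('cream_cup', 'side', 0.91, 204, 'free', array([0.5583, 0.3502]), np.float64(0.0306), 'fixed', array([0.5592, 0.35  ]), np.float64(0.1144))
('red_vase', 'side', 0.86, 154, 'free', array([0.4309, 0.4014]), np.float64(0.0155), 'fixed', array([0.4316, 0.4026]), np.float64(0.1899))
('dark_vase', 'side', 0.72, 132, 'free', array([0.4474, 0.2752]), np.float64(0.0155), 'fixed', array([0.4482, 0.2761]), np.float64(0.1899))
now [0.5605 0.3497 0.2811] jaw 7.67 w 0.0868 t 28.5 q [0.39 0.52 1.27 0.   1.35 0.26]
[{"tx":0.0,"ty":-0.01,"tz":2.69},{"tx":0.01,"ty":-0.01,"tz":5.38,"rz":0.001},{"tx":0.01,"ty":-0.02,"tz":8.07,"rz":0.001},{"tx":0.02,"ty":-0.02,"tz":10.75,"rz":0.001},{"tx":0.02,"ty":-0.03,"tz":13.44,"rz":0.002}]
[{"tx":0.0,"ty":-0.01,"tz":2.69},{"tx":0.01,"ty":-0.01,"tz":5.38,"rz":0.001},{"tx":0.01,"ty":-0.02,"tz":8.07,"rz":0.001}]
```

View pics/wrist10.png

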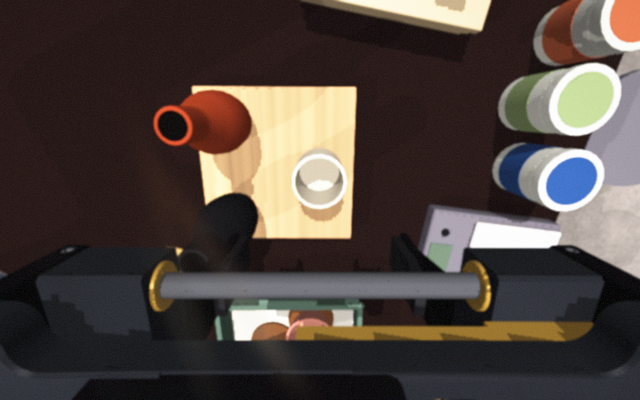

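The wrist view shows the cream cup's rim at px (319,180), with the red rim at (174,125) and the dark vase at (222,230). The gripper body passes the necks with more than 15 mm to spare. I descend.

Call:
send_rows:
  deltas:
    - {"tx": 0.1,"ty": 0,"tz": 2,"rx": 0,"ry": 0,"rz": 0}
    - {"tx": 0.1,"ty": 0,"tz": 5,"rx": 0,"ry": 0,"rz": 0}
    - {"tx": 0.1,"ty": -0.1,"tz": 8,"rx": 0,"ry": 0,"rz": 0}
    - {"tx": 0.1,"ty": -0.1,"tz": 10.5,"rx": 0,"ry": 0,"rz": 0}
    - {"tx": 0.1,"ty": -0.1,"tz": 12.5,"rx": 0,"ry": 0,"rz": 0}

```text
time: 28.92
position: [0.5582, 0.3503, 0.1537]
tool_rot: [0.658, 0.753, -0.001, -0.001]
ft_force: [0.4, 0.5, -0.4]
grip_width: 0.0871
```

Call:
send_rows:
  deltas:
    - {"tx": 0,"ty": 0,"tz": 2,"rx": 0,"ry": 0,"rz": 0}
    - {"tx": 0,"ty": 0,"tz": 4,"rx": 0,"ry": 0,"rz": 0}
    - {"tx": 0,"ty": 0,"tz": 6,"rx": 0,"ry": 0,"rz": 0}
    - {"tx": 0,"ty": 0,"tz": 8,"rx": 0,"ry": 0,"rz": 0}
    - {"tx": 0,"ty": 0,"tz": 8.7,"rx": 0,"ry": 0,"rz": 0}

```text
time: 29.33
position: [0.5575, 0.3499, 0.0659]
tool_rot: [0.658, 0.753, -0.002, -0.001]
ft_force: [-0.6, 0.6, 0.9]
grip_width: 0.087
```

Call:
send_rows:
  deltas:
    - {"tx": 0,"ty": 0,"tz": 0,"rx": 0,"ry": 0,"rz": 0}
    - {"tx": 0,"ty": 0,"tz": 0,"rx": 0,"ry": 0,"rz": 0}
    - {"tx": 0,"ty": 0,"tz": 0,"rx": 0,"ry": 0,"rz": 0}

```text
time: 29.58
position: [0.5604, 0.3511, 0.0704]
tool_rot: [0.658, 0.753, 0.001, 0.001]
ft_force: [-0.6, 0.9, 0.2]
grip_width: 0.0871
```

Run:
```python
from meas import *
for n in ['scene']:
    o=robot.get_obs(); c=robot.camera(n); save(c,n+'11.png'); print(o['position'],o['ft_force'])
```

```text
[0.56037288 0.35113613 0.07041907] [-0.59556938  0.86478847  0.17830604]
```

View pics/scene11.png

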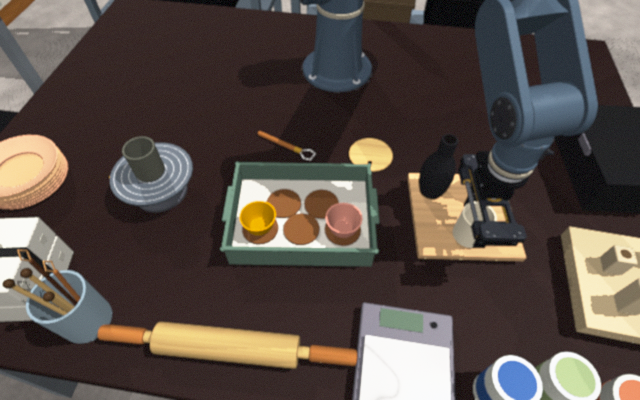

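The fingers straddle the cream cup at px (475,220), and the dark vase is untouched. I close and lift straight up.

Call:
send_rows:
  deltas:
    - {"tx": 0,"ty": 0,"tz": 0,"rx": 0,"ry": 0,"rz": 0}
    - {"tx": 0,"ty": 0,"tz": 0,"rx": 0,"ry": 0,"rz": 0}
    - {"tx": 0,"ty": 0,"tz": 0,"rx": 0,"ry": 0,"rz": 0}
    - {"tx": 0,"ty": 0,"tz": 0,"rx": 0,"ry": 0,"rz": 0}
    - {"tx": 0,"ty": 0,"tz": 0,"rx": 0,"ry": 0,"rz": 0}
  claw: 5
  squeeze: 20

```text
time: 30.05
position: [0.5595, 0.3507, 0.0695]
tool_rot: [0.658, 0.753, 0.0, 0.0]
ft_force: [-0.3, -0.2, 1.6]
grip_width: 0.0657
```

Call:
send_rows:
  deltas:
    - {"tx": 0,"ty": 0,"tz": 0,"rx": 0,"ry": 0,"rz": 0}
    - {"tx": 0,"ty": 0,"tz": 0,"rx": 0,"ry": 0,"rz": 0}
    - {"tx": 0,"ty": 0,"tz": -0.3,"rx": 0,"ry": 0,"rz": 0}
    - {"tx": 0,"ty": 0,"tz": -1.2,"rx": 0,"ry": 0,"rz": 0}
    - {"tx": 0,"ty": 0,"tz": -2.5,"rx": 0,"ry": 0,"rz": 0}

```text
time: 30.47
position: [0.558, 0.35, 0.093]
tool_rot: [0.658, 0.753, -0.002, -0.001]
ft_force: [0.4, -0.4, -1.7]
grip_width: 0.0657
```

Call:
send_rows:
  deltas:
    - {"tx": 0,"ty": 0,"tz": -2,"rx": 0,"ry": 0,"rz": 0}
    - {"tx": 0,"ty": 0,"tz": -4.5,"rx": 0,"ry": 0,"rz": 0}
    - {"tx": 0,"ty": 0,"tz": -7,"rx": 0,"ry": 0,"rz": 0}
    - {"tx": 0,"ty": 0,"tz": -9.5,"rx": 0,"ry": 0,"rz": 0}
    - {"tx": 0,"ty": 0,"tz": -12,"rx": 0,"ry": 0,"rz": 0}

```text
time: 30.88
position: [0.5592, 0.3506, 0.2163]
tool_rot: [0.658, 0.753, 0.0, 0.0]
ft_force: [-0.4, 0.2, -1.9]
grip_width: 0.0656
```

Call:
send_rows:
  deltas:
    - {"tx": 0,"ty": 0,"tz": -1,"rx": 0,"ry": 0,"rz": 0}
    - {"tx": 0,"ty": 0,"tz": -1,"rx": 0,"ry": 0,"rz": 0}

```text
time: 31.05
position: [0.5612, 0.3515, 0.2283]
tool_rot: [0.658, 0.753, 0.004, 0.002]
ft_force: [1.0, -0.1, -2.2]
grip_width: 0.0658
```

```bash
python3 plan.py '[(.5935,-.0015,.22,7.5)]' .03
```

```text
now [0.5612 0.3515 0.2283] jaw 7.68 w 0.0658 t 31.05 q [0.39 0.57 1.33 0.   1.23 0.26]
[{"tx":-2.95,"ty":-0.13,"tz":0.06,"rx":0.001},{"tx":-5.9,"ty":-0.25,"tz":0.12,"rx":0.001},{"tx":-8.85,"ty":-0.38,"tz":0.19,"rx":0.002,"rz":0.001},{"tx":-11.81,"ty":-0.51,"tz":0.25,"rx":0.003,"ry":-0.001,"rz":0.001},{"tx":-14.76,"ty":-0.64,"tz":0.31,"rx":0.003,"ry":-0.001,"rz":0.001}]
[{"tx":-2.95,"ty":-0.12,"tz":0.06,"rx":0.001},{"tx":-5.9,"ty":-0.25,"tz":0.13,"rx":0.001},{"tx":-8.85,"ty":-0.37,"tz":0.19,"rx":0.002,"rz":0.001},{"tx":-11.81,"ty":-0.49,"tz":0.26,"rx":0.003,"ry":-0.001,"rz":0.001},{"tx":-14.76,"ty":-0.62,"tz":0.32,"rx":0.003,"ry":-0.001,"rz":0.001}]
[{"tx":-2.95,"ty":-0.12,"tz":0.07,"rx":0.001},{"tx":-5.9,"ty":-0.24,"tz":0.14,"rx":0.001}]
```

Call:
send_rows:
  deltas:
    - {"tx": -1.5,"ty": -0.1,"tz": 0,"rx": 0,"ry": 0,"rz": 0}
    - {"tx": -4,"ty": -0.2,"tz": 0,"rx": 0,"ry": 0,"rz": 0}
    - {"tx": -7,"ty": -0.3,"tz": 0,"rx": 0,"ry": 0,"rz": 0}
    - {"tx": -10,"ty": -0.4,"tz": 0,"rx": 0,"ry": 0,"rz": 0}
    - {"tx": -13,"ty": -0.5,"tz": 0,"rx": 0,"ry": 0,"rz": 0}

```text
time: 31.47
position: [0.5699, 0.2189, 0.2215]
tool_rot: [0.658, 0.753, -0.002, -0.001]
ft_force: [1.2, -0.8, -3.0]
grip_width: 0.0656
```

Call:
send_rows:
  deltas:
    - {"tx": -3,"ty": -0.1,"tz": 0,"rx": 0,"ry": 0,"rz": 0}
    - {"tx": -6,"ty": -0.3,"tz": 0,"rx": 0,"ry": 0,"rz": 0}
    - {"tx": -9,"ty": -0.4,"tz": 0.5,"rx": 0,"ry": 0,"rz": 0}
    - {"tx": -12,"ty": -0.5,"tz": 0.5,"rx": 0,"ry": 0,"rz": 0}
    - {"tx": -15,"ty": -0.6,"tz": 0.5,"rx": 0,"ry": 0,"rz": 0}

```text
time: 31.88
position: [0.5836, 0.0695, 0.2164]
tool_rot: [0.658, 0.753, -0.002, -0.002]
ft_force: [1.2, 0.1, -2.0]
grip_width: 0.0659
```

Call:
send_rows:
  deltas:
    - {"tx": -3,"ty": -0.1,"tz": 0,"rx": 0,"ry": 0,"rz": 0}
    - {"tx": -5.5,"ty": -0.2,"tz": 0,"rx": 0,"ry": 0,"rz": 0}
    - {"tx": -7.3,"ty": -0.3,"tz": 0,"rx": 0,"ry": 0,"rz": 0}
    - {"tx": -7.3,"ty": -0.3,"tz": 0,"rx": 0,"ry": 0,"rz": 0}
    - {"tx": -7.3,"ty": -0.3,"tz": 0,"rx": 0,"ry": 0,"rz": 0}

```text
time: 32.3
position: [0.5911, -0.0024, 0.217]
tool_rot: [0.659, 0.752, -0.001, -0.002]
ft_force: [-0.2, 0.2, -1.8]
grip_width: 0.0661
```

Call:
send_rows:
  deltas:
    - {"tx": 0,"ty": 0,"tz": 1.5,"rx": 0,"ry": 0,"rz": 0}
    - {"tx": 0,"ty": 0,"tz": 3.5,"rx": 0,"ry": 0,"rz": 0}
    - {"tx": 0,"ty": 0,"tz": 5,"rx": 0,"ry": 0,"rz": 0}
    - {"tx": 0,"ty": 0,"tz": 5,"rx": 0,"ry": 0,"rz": 0}
    - {"tx": 0,"ty": 0,"tz": 5,"rx": 0,"ry": 0,"rz": 0}

```text
time: 32.72
position: [0.5911, 0.0001, 0.1676]
tool_rot: [0.658, 0.753, -0.001, -0.002]
ft_force: [-0.1, 0.0, -2.0]
grip_width: 0.0658
```

```bash
python3 - <<'E'
from meas import *
for n in ['wrist','scene']:
    o=robot.get_obs(); c=robot.camera(n); save(c,n+'12.png'); print(o['position'].round(4))
    a=robot.outline_of('cream_cup',n)
    if a:
        X=cloud(c,a[0]['pixels'],o); print(n,a[0]['p'],np.percentile(X[:,2],[2,98]))
        z=o['position'][2]-.0388
        for lo,hi in [(z+.01,z+.04),(z+.04,z+.07),(z+.07,z+.085)]: print(rimfit('cream_cup',n,lo,hi,.033,o,c))
E
python3 plan.py '[(.5935,-.0015,.0635,7.5)]' .03
```

```text
[5.911e-01 1.000e-04 1.676e-01]
wrist 0.93 [0.13484585 0.21029868]
('cream_cup', 'wrist', 0.93, 2143, 'free', array([0.5914, 0.0037]), np.float64(0.0304), 'fixed', array([0.592 , 0.0047]), np.float64(0.1687))
('cream_cup', 'wrist', 0.93, 3406, 'free', array([0.5916, 0.0031]), np.float64(0.0309), 'fixed', array([0.5918, 0.0035]), np.float64(0.1988))
('cream_cup', 'wrist', 0.93, 3748, 'free', array([0.5918, 0.0028]), np.float64(0.0306), 'fixed', array([0.592 , 0.0014]), np.float64(0.2115))
[ 0.5933 -0.0009  0.1702]
scene 0.7 [-0.00055626  0.07120529]
('cream_cup', 'scene', 0)
('cream_cup', 'scene', 0)
('cream_cup', 'scene', 0)
now [ 0.5928 -0.0011  0.1695] jaw 7.68 w 0.0659 t 33.2167 q [-0.19  0.55  1.57 -0.    1.02 -0.32]
[{"tx":-0.01,"ty":0.01,"tz":2.65,"rz":0.001},{"tx":-0.02,"ty":0.03,"tz":5.3,"rz":0.002},{"tx":-0.03,"ty":0.04,"tz":7.95,"rz":0.002},{"tx":-0.04,"ty":0.06,"tz":10.6,"rx":0.001,"rz":0.003}]
```

View pics/scene12.png

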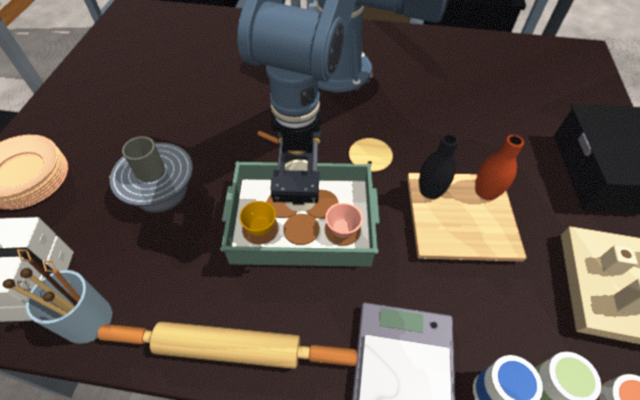

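The cream cup hangs over the back bat, about 3 mm to +y of the TCP by the wrist view. I correct that and lower.

Call:
send_rows:
  deltas:
    - {"tx": -0.2,"ty": 0,"tz": 2,"rx": 0,"ry": 0,"rz": 0}
    - {"tx": -0.2,"ty": 0.05,"tz": 4.5,"rx": 0,"ry": 0,"rz": 0}
    - {"tx": -0.2,"ty": 0.05,"tz": 7,"rx": 0,"ry": 0,"rz": 0}
    - {"tx": -0.2,"ty": 0.05,"tz": 9,"rx": 0,"ry": 0,"rz": 0}
    - {"tx": -0.2,"ty": 0.05,"tz": 10,"rx": 0,"ry": 0,"rz": 0}

```text
time: 33.63
position: [0.5919, -0.0028, 0.0667]
tool_rot: [0.658, 0.753, -0.001, -0.002]
ft_force: [-0.5, -0.2, -2.2]
grip_width: 0.066
```

Call:
send_rows:
  deltas:
    - {"tx": 0,"ty": 0,"tz": 0,"rx": 0,"ry": 0,"rz": 0}
    - {"tx": 0,"ty": 0,"tz": 0.2,"rx": 0,"ry": 0,"rz": 0}
    - {"tx": 0,"ty": 0,"tz": 0.4,"rx": 0,"ry": 0,"rz": 0}
    - {"tx": 0,"ty": 0,"tz": 0.6,"rx": 0,"ry": 0,"rz": 0}
    - {"tx": 0,"ty": 0,"tz": 0.6,"rx": 0,"ry": 0,"rz": 0}

```text
time: 34.05
position: [0.594, -0.0031, 0.0639]
tool_rot: [0.658, 0.753, 0.0, 0.001]
ft_force: [-0.2, -0.3, -2.5]
grip_width: 0.0659
```

Call:
send_rows:
  deltas:
    - {"tx": 0,"ty": 0,"tz": 0.1,"rx": 0,"ry": 0,"rz": 0}
    - {"tx": 0,"ty": 0,"tz": 0.2,"rx": 0,"ry": 0,"rz": 0}
    - {"tx": 0,"ty": 0,"tz": 0.2,"rx": 0,"ry": 0,"rz": 0}
    - {"tx": 0,"ty": 0,"tz": 0.2,"rx": 0,"ry": 0,"rz": 0}

```text
time: 34.38
position: [0.5938, -0.0031, 0.0615]
tool_rot: [0.658, 0.753, 0.0, 0.0]
ft_force: [0.3, -0.3, -0.3]
grip_width: 0.0658
```

Call:
send_rows:
  deltas:
    - {"tx": 0,"ty": 0,"tz": 0.03,"rx": 0,"ry": 0,"rz": 0}
    - {"tx": 0,"ty": 0,"tz": 0.03,"rx": 0,"ry": 0,"rz": 0}
    - {"tx": 0,"ty": 0,"tz": 0.03,"rx": 0,"ry": 0,"rz": 0}

```text
time: 34.63
position: [0.5938, -0.0031, 0.0615]
tool_rot: [0.658, 0.753, 0.0, 0.0]
ft_force: [-0.8, -0.1, 4.8]
grip_width: 0.066
```

Call:
send_rows:
  deltas:
    - {"tx": 0,"ty": 0,"tz": 0,"rx": 0,"ry": 0,"rz": 0}
    - {"tx": 0,"ty": 0,"tz": 0,"rx": 0,"ry": 0,"rz": 0}
    - {"tx": 0,"ty": 0,"tz": 0,"rx": 0,"ry": 0,"rz": 0}
    - {"tx": 0,"ty": 0,"tz": 0,"rx": 0,"ry": 0,"rz": 0}
    - {"tx": 0,"ty": 0,"tz": 0,"rx": 0,"ry": 0,"rz": 0}
  claw: 8.7

```text
time: 35.05
position: [0.5932, -0.003, 0.0604]
tool_rot: [0.658, 0.753, -0.0, -0.0]
ft_force: [0.4, 0.1, 0.3]
grip_width: 0.0857
```

Call:
send_rows:
  deltas:
    - {"tx": 0,"ty": 0,"tz": -1,"rx": 0,"ry": 0,"rz": 0}
    - {"tx": 0,"ty": 0,"tz": -3,"rx": 0,"ry": 0,"rz": 0}
    - {"tx": 0,"ty": 0,"tz": -6,"rx": 0,"ry": 0,"rz": 0}
    - {"tx": 0,"ty": 0,"tz": -10,"rx": 0,"ry": 0,"rz": 0}
    - {"tx": 0,"ty": 0,"tz": -14,"rx": 0,"ry": 0,"rz": 0}

```text
time: 35.47
position: [0.5925, -0.0028, 0.202]
tool_rot: [0.658, 0.753, -0.001, -0.001]
ft_force: [1.3, -0.0, 0.0]
grip_width: 0.0872
```

Call:
send_rows:
  deltas:
    - {"tx": 0,"ty": 0,"tz": -4,"rx": 0,"ry": 0,"rz": 0}
    - {"tx": 0,"ty": 0,"tz": -6,"rx": 0,"ry": 0,"rz": 0}
    - {"tx": 0,"ty": 0,"tz": -6,"rx": 0,"ry": 0,"rz": 0}

```text
time: 35.72
position: [0.5968, -0.0035, 0.2679]
tool_rot: [0.658, 0.753, 0.003, 0.006]
ft_force: [-0.2, 0.1, 0.6]
grip_width: 0.0869
```

```bash
python3 - <<'E'
from meas import *
for n in ['wrist','side','scene']:
    o=robot.get_obs(); c=robot.camera(n); save(c,n+'13.png')
    print(rimfit('cream_cup',n,.05,.08,.033,o,c));print(rimfit('cream_cup',n,.09,.108,.033,o,c))
    for l in ['pink_bowl','ochre_bowl']: print(rimfit(l,n,.06,.075,.038,o,c))
    if n=='side': 
        for l in ['dark_vase','red_vase']: print(rimfit(l,n,.16,.19,.0165,o,c));print(rimfit(l,n,.08,.1,.037,o,c))
        print(rimfit('grey_cup',n,.08,.14,.033,o,c))
E
python3 plan.py '[(.449,.2755,.27,7.5)]' .041
```

```text
('cream_cup', 'wrist', 0.6, 461, 'free', array([5.941e-01, 5.000e-04]), np.float64(0.0304), 'fixed', array([0.5936, 0.0027]), np.float64(0.08))
('cream_cup', 'wrist', 0.6, 780, 'free', array([ 5.942e-01, -4.000e-04]), np.float64(0.0304), 'fixed', array([ 5.942e-01, -1.000e-04]), np.float64(0.106))
('pink_bowl', 'wrist', 0.94, 1104, 'free', array([0.5808, 0.0882]), np.float64(0.0349), 'fixed', array([0.5809, 0.0871]), np.float64(0.0715))
('ochre_bowl', 'wrist', 0.75, 708, 'free', array([ 0.6037, -0.0891]), np.float64(0.0352), 'fixed', array([ 0.6034, -0.0876]), np.float64(0.0715))
('cream_cup', 'side', 0.96, 346, 'free', array([ 0.5926, -0.0024]), np.float64(0.0309), 'fixed', array([ 0.593 , -0.0024]), np.float64(0.08))
('cream_cup', 'side', 0.96, 254, 'free', array([ 0.5928, -0.0024]), np.float64(0.0308), 'fixed', array([ 0.5935, -0.0021]), np.float64(0.1049))
('pink_bowl', 'side', 0.92, 216, 'free', array([0.5795, 0.0878]), np.float64(0.0359), 'fixed', array([0.5791, 0.0877]), np.float64(0.0705))
('ochre_bowl', 'side', 0.74, 1881, 'free', array([ 0.5582, -0.0064]), np.float64(0.1595
[... 1071 characters left out ...]
 271, 'free', array([0.5827, 0.0873]), np.float64(0.0359), 'fixed', array([0.5828, 0.0868]), np.float64(0.069))
('ochre_bowl', 'scene', 0.79, 264, 'free', array([ 0.6061, -0.0913]), np.float64(0.036), 'fixed', array([ 0.6063, -0.0913]), np.float64(0.0696))
now [ 0.5934 -0.003   0.2608] jaw 7.68 w 0.0868 t 36.7167 q [-0.19  0.44  1.47  0.    1.23 -0.33]
[{"tx":3.69,"ty":-1.32,"tz":-0.11},{"tx":7.38,"ty":-2.65,"tz":-0.23,"rz":0.001},{"tx":11.07,"ty":-3.97,"tz":-0.34,"rz":0.001},{"tx":14.76,"ty":-5.29,"tz":-0.46,"rz":0.002},{"tx":18.45,"ty":-6.62,"tz":-0.57,"rz":0.002}]
[{"tx":3.69,"ty":-1.33,"tz":-0.11},{"tx":7.38,"ty":-2.66,"tz":-0.23,"rz":0.001},{"tx":11.06,"ty":-3.99,"tz":-0.34,"rz":0.001}]
```

View pics/wrist13.png

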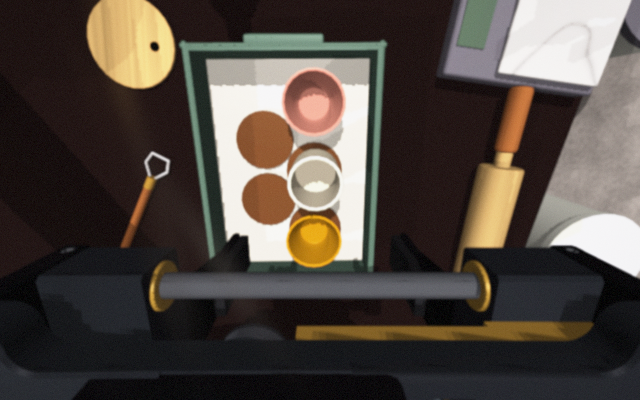

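View pics/scene13.png

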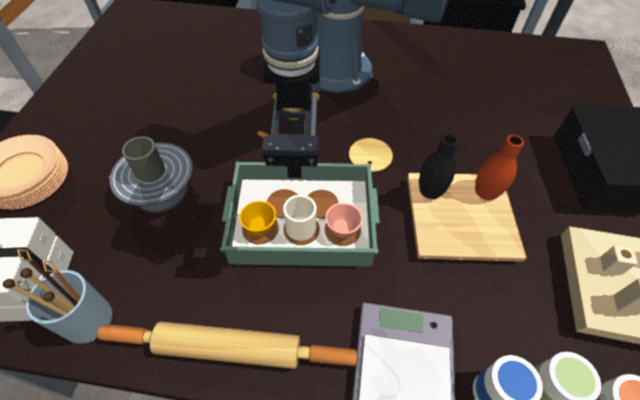

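The cream cup is centred and upright on the back bat (scene px (300,218)), with the bowls, vases and grey cup unmoved. The side-view ochre fit (radius 0.16) caught the box, so I discard it. Step 2 is met, and the dark vase goes back first.

Call:
send_rows:
  deltas:
    - {"tx": 3.7,"ty": -1.3,"tz": -0.5,"rx": 0,"ry": 0,"rz": 0}
    - {"tx": 7.4,"ty": -2.6,"tz": -0.9,"rx": 0,"ry": 0,"rz": 0}
    - {"tx": 11.1,"ty": -4,"tz": -0.9,"rx": 0,"ry": 0,"rz": 0}
    - {"tx": 14.8,"ty": -5.3,"tz": -0.9,"rx": 0,"ry": 0,"rz": 0}
    - {"tx": 18.5,"ty": -6.6,"tz": -0.9,"rx": 0,"ry": 0,"rz": 0}
  claw: 6

```text
time: 37.13
position: [0.5023, 0.1728, 0.27]
tool_rot: [0.658, 0.753, 0.0, 0.0]
ft_force: [0.7, 1.2, -0.1]
grip_width: 0.0638
```

Call:
send_rows:
  deltas:
    - {"tx": 3.7,"ty": -1.3,"tz": 0,"rx": 0,"ry": 0,"rz": 0}
    - {"tx": 7.4,"ty": -2.7,"tz": 0,"rx": 0,"ry": 0,"rz": 0}
    - {"tx": 10,"ty": -3.6,"tz": 0,"rx": 0,"ry": 0,"rz": 0}
    - {"tx": 11,"ty": -4,"tz": 0,"rx": 0,"ry": 0,"rz": 0}
    - {"tx": 11,"ty": -4,"tz": 0,"rx": 0,"ry": 0,"rz": 0}

```text
time: 37.55
position: [0.4476, 0.277, 0.2699]
tool_rot: [0.657, 0.754, 0.0, -0.0]
ft_force: [-0.0, -0.4, 0.0]
grip_width: 0.0601
```

Call:
send_rows:
  deltas:
    - {"tx": 0,"ty": 0,"tz": 0,"rx": 0,"ry": 0,"rz": 0}
    - {"tx": 0,"ty": 0,"tz": 0,"rx": 0,"ry": 0,"rz": 0}
    - {"tx": 0,"ty": 0,"tz": 0,"rx": 0,"ry": 0,"rz": 0}

```text
time: 37.8
position: [0.45, 0.2739, 0.2697]
tool_rot: [0.659, 0.752, -0.0, 0.0]
ft_force: [-0.5, 0.8, -0.9]
grip_width: 0.0599
```

```bash
python3 - <<'E'
from meas import *
o=robot.get_obs(); c=robot.camera('wrist'); save(c,'w14.png')
for l in ['dark_vase','red_vase']: print(rimfit(l,'wrist',.155,.19,.0165,o,c))
E
python3 plan.py '[(.449,.2748,.157,7.5)]' .03
```

```text
('dark_vase', 'wrist', 0.84, 288, 'free', array([0.4485, 0.2757]), np.float64(0.0164), 'fixed', array([0.4485, 0.2756]), np.float64(0.19))
None
now [0.4497 0.2741 0.2697] jaw 7.56 w 0.0599 t 37.95 q [ 0.34  0.34  1.62 -0.    1.18  0.2 ]
[{"tx":0.02,"ty":-0.02,"tz":2.82},{"tx":0.04,"ty":-0.03,"tz":5.63},{"tx":0.06,"ty":-0.05,"tz":8.45,"rz":0.001},{"tx":0.08,"ty":-0.06,"tz":11.27,"rz":0.001}]
```

Call:
send_rows:
  deltas:
    - {"tx": 0.1,"ty": -0.1,"tz": 2.5,"rx": 0,"ry": 0,"rz": 0}
    - {"tx": 0.1,"ty": -0.1,"tz": 5.5,"rx": 0,"ry": 0,"rz": 0}
    - {"tx": 0.1,"ty": -0.1,"tz": 8.5,"rx": 0,"ry": 0,"rz": 0}
    - {"tx": 0.1,"ty": -0.1,"tz": 11.2,"rx": 0,"ry": 0,"rz": 0}
    - {"tx": 0.1,"ty": -0.1,"tz": 11.2,"rx": 0,"ry": 0,"rz": 0}

```text
time: 38.37
position: [0.4446, 0.274, 0.1532]
tool_rot: [0.659, 0.752, -0.005, -0.003]
ft_force: [-0.9, 0.3, -0.2]
grip_width: 0.0601
```

Call:
send_rows:
  deltas:
    - {"tx": 0,"ty": 0,"tz": 0,"rx": 0,"ry": 0,"rz": 0}
    - {"tx": 0,"ty": 0,"tz": 0,"rx": 0,"ry": 0,"rz": 0}
    - {"tx": 0,"ty": 0,"tz": 0,"rx": 0,"ry": 0,"rz": 0}
    - {"tx": 0,"ty": 0,"tz": 0,"rx": 0,"ry": 0,"rz": 0}
    - {"tx": 0,"ty": 0,"tz": 0,"rx": 0,"ry": 0,"rz": 0}
  claw: 2
  squeeze: 30

```text
time: 38.78
position: [0.4486, 0.2764, 0.1592]
tool_rot: [0.658, 0.753, 0.001, 0.001]
ft_force: [-0.4, -0.1, 0.3]
grip_width: 0.0344
```

Call:
send_rows:
  deltas:
    - {"tx": 0,"ty": 0,"tz": 0,"rx": 0,"ry": 0,"rz": 0}
    - {"tx": 0,"ty": 0,"tz": 0,"rx": 0,"ry": 0,"rz": 0}
    - {"tx": 0,"ty": 0,"tz": 0,"rx": 0,"ry": 0,"rz": 0}
    - {"tx": 0,"ty": 0,"tz": -0.5,"rx": 0,"ry": 0,"rz": 0}
    - {"tx": 0,"ty": 0,"tz": -1.5,"rx": 0,"ry": 0,"rz": 0}

```text
time: 39.2
position: [0.4463, 0.2756, 0.1719]
tool_rot: [0.658, 0.753, -0.002, -0.001]
ft_force: [0.2, -0.4, -3.9]
grip_width: 0.0327
```

Call:
send_rows:
  deltas:
    - {"tx": 0,"ty": 0,"tz": -2,"rx": 0,"ry": 0,"rz": 0}
    - {"tx": 0,"ty": 0,"tz": -4.5,"rx": 0,"ry": 0,"rz": 0}
    - {"tx": 0,"ty": 0,"tz": -7,"rx": 0,"ry": 0,"rz": 0}
    - {"tx": 0,"ty": 0,"tz": -9.5,"rx": 0,"ry": 0,"rz": 0}
    - {"tx": 0,"ty": 0,"tz": -10.5,"rx": 0,"ry": 0,"rz": 0}

```text
time: 39.62
position: [0.4492, 0.2767, 0.2814]
tool_rot: [0.658, 0.753, 0.003, 0.001]
ft_force: [0.7, 0.9, -3.1]
grip_width: 0.0327
```

```bash
python3 plan.py '[(.5297,-.052,.275,7.5)]' .03
```

```text
now [0.4492 0.2767 0.2814] jaw 7.68 w 0.0327 t 39.6167 q [0.34 0.32 1.61 0.   1.21 0.21]
[{"tx":-2.8,"ty":0.3,"tz":0.05},{"tx":-5.61,"ty":0.6,"tz":0.1,"rx":0.001},{"tx":-8.41,"ty":0.9,"tz":0.15,"rx":0.001,"rz":0.001},{"tx":-11.22,"ty":1.19,"tz":0.2,"rx":0.002,"rz":0.001},{"tx":-14.02,"ty":1.49,"tz":0.26,"rx":0.002,"rz":0.001}]
[{"tx":-2.8,"ty":0.3,"tz":0.05},{"tx":-5.61,"ty":0.6,"tz":0.1,"rx":0.001},{"tx":-8.41,"ty":0.91,"tz":0.16,"rx":0.001,"rz":0.001},{"tx":-11.21,"ty":1.21,"tz":0.21,"rx":0.002,"rz":0.001},{"tx":-14.02,"ty":1.51,"tz":0.26,"rx":0.002,"rz":0.001}]
[{"tx":-2.8,"ty":0.31,"tz":0.05},{"tx":-5.61,"ty":0.61,"tz":0.11,"rx":0.001}]
```

Call:
send_rows:
  deltas:
    - {"tx": -1.5,"ty": 0.2,"tz": 0,"rx": 0,"ry": 0,"rz": 0}
    - {"tx": -4,"ty": 0.4,"tz": 0,"rx": 0,"ry": 0,"rz": 0}
    - {"tx": -7,"ty": 0.7,"tz": 0,"rx": 0,"ry": 0,"rz": 0}
    - {"tx": -10,"ty": 1.1,"tz": 0,"rx": 0,"ry": 0,"rz": 0}
    - {"tx": -13,"ty": 1.4,"tz": 0,"rx": 0,"ry": 0,"rz": 0}

```text
time: 40.03
position: [0.4785, 0.148, 0.2771]
tool_rot: [0.658, 0.753, -0.001, -0.0]
ft_force: [1.3, 0.8, -4.5]
grip_width: 0.0327
```

Call:
send_rows:
  deltas:
    - {"tx": -3,"ty": 0.3,"tz": 0,"rx": 0,"ry": 0,"rz": 0}
    - {"tx": -6,"ty": 0.6,"tz": 0,"rx": 0,"ry": 0,"rz": 0}
    - {"tx": -9,"ty": 1,"tz": 0,"rx": 0,"ry": 0,"rz": 0}
    - {"tx": -12,"ty": 1.3,"tz": 0,"rx": 0,"ry": 0,"rz": 0}
    - {"tx": -14.5,"ty": 1.5,"tz": 0,"rx": 0,"ry": 0,"rz": 0}

```text
time: 40.45
position: [0.5131, 0.0053, 0.2771]
tool_rot: [0.658, 0.753, -0.001, -0.0]
ft_force: [-0.4, -0.1, -3.5]
grip_width: 0.0329
```

Call:
send_rows:
  deltas:
    - {"tx": -2.5,"ty": 0.3,"tz": 0,"rx": 0,"ry": 0,"rz": 0}
    - {"tx": -5,"ty": 0.6,"tz": 0,"rx": 0,"ry": 0,"rz": 0}
    - {"tx": -6.1,"ty": 0.7,"tz": 0,"rx": 0,"ry": 0,"rz": 0}
    - {"tx": -6.1,"ty": 0.7,"tz": 0,"rx": 0,"ry": 0,"rz": 0}
    - {"tx": -6.1,"ty": 0.7,"tz": 0,"rx": 0,"ry": 0,"rz": 0}

```text
time: 40.87
position: [0.5276, -0.0515, 0.2771]
tool_rot: [0.659, 0.752, 0.0, -0.001]
ft_force: [0.3, 0.2, -4.3]
grip_width: 0.0323
```

Call:
send_rows:
  deltas:
    - {"tx": 0,"ty": 0,"tz": 0,"rx": 0,"ry": 0,"rz": 0}
    - {"tx": 0,"ty": 0,"tz": 0,"rx": 0,"ry": 0,"rz": 0}
    - {"tx": 0,"ty": 0,"tz": 0,"rx": 0,"ry": 0,"rz": 0}
    - {"tx": 0,"ty": 0,"tz": 0,"rx": 0,"ry": 0,"rz": 0}

```text
time: 41.2
position: [0.5281, -0.051, 0.2778]
tool_rot: [0.658, 0.753, 0.0, -0.0]
ft_force: [0.1, 0.6, -3.6]
grip_width: 0.0327
```

```bash
python3 - <<'E'
from tilt import *
for n in ['scene','side']:
    o=robot.get_obs();c=robot.camera(n); save(c,n+'15.png'); X=cloud(c,darkmask(c)); X=X[(np.hypot(X[:,0]-.53,X[:,1]+.052)<.055)&(X[:,2]>.12)&(X[:,2]<.29)]
    print(n,len(X),o['position']); axis(X,[(z,z+.02) for z in np.arange(.16,.29,.02)])
E
python3 plan.py '[(.5297,-.052,.152,7.5)]' .03
```

```text
scene 1634 [ 0.52812748 -0.05101938  0.27783889]
  z 0.17 135 [ 0.5297 -0.0529] 0.0328
  z 0.19 207 [ 0.5292 -0.0529] 0.0352
  z 0.21 290 [ 0.5293 -0.0529] 0.0356
  z 0.23 383 [ 0.5303 -0.0526] 0.0322
  z 0.25 404 [ 0.532  -0.0518] 0.0244
  z 0.27 139 [ 0.5359 -0.0521] 0.0155
  z 0.29 41 [ 0.5572 -0.048 ] 0.0073
side 244 [ 0.5282036  -0.0512016   0.27788544]
  z 0.19 16 [ 0.5256 -0.0526] 0.0337
  z 0.21 42 [ 0.5134 -0.0399] 0.0171
  z 0.23 65 [ 0.513 -0.039] 0.0148
  z 0.25 87 [ 0.5339 -0.0497] 0.0284
  z 0.27 31 [ 0.523  -0.0533] 0.0144
now [ 0.5283 -0.0514  0.2779] jaw 7.74 w 0.0328 t 41.3 q [-0.31  0.34  1.6   0.    1.21 -0.44]
[{"tx":-0.02,"ty":0.03,"tz":2.52,"rz":0.001},{"tx":-0.03,"ty":0.05,"tz":5.03,"rz":0.002},{"tx":-0.05,"ty":0.08,"tz":7.55,"rz":0.002},{"tx":-0.06,"ty":0.11,"tz":10.07,"rz":0.003},{"tx":-0.08,"ty":0.13,"tz":12.59,"rz":0.004}]
```

View pics/side15.png

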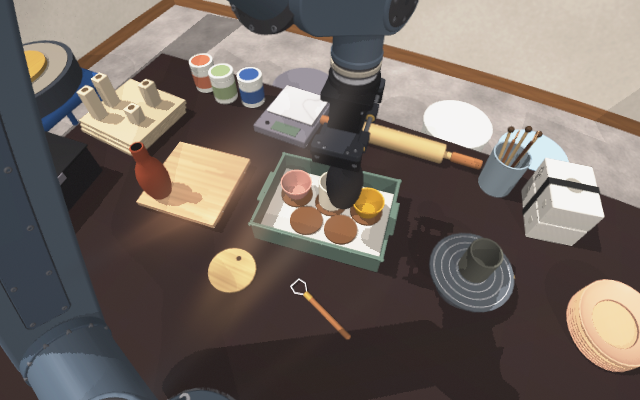

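The dark vase hangs upright above its bat, its axis within 1 mm of the start. I lower it.

Call:
send_rows:
  deltas:
    - {"tx": 0,"ty": 0.1,"tz": 1,"rx": 0,"ry": 0,"rz": 0}
    - {"tx": 0,"ty": 0.1,"tz": 3,"rx": 0,"ry": 0,"rz": 0}
    - {"tx": 0,"ty": 0.1,"tz": 5,"rx": 0,"ry": 0,"rz": 0}
    - {"tx": 0,"ty": 0.1,"tz": 7,"rx": 0,"ry": 0,"rz": 0}
    - {"tx": 0,"ty": 0.1,"tz": 9,"rx": 0,"ry": 0,"rz": 0}

```text
time: 41.72
position: [0.5293, -0.0518, 0.1864]
tool_rot: [0.658, 0.753, 0.0, 0.0]
ft_force: [1.1, 1.0, -3.0]
grip_width: 0.0327
```

Call:
send_rows:
  deltas:
    - {"tx": 0,"ty": 0,"tz": 1,"rx": 0,"ry": 0,"rz": 0}
    - {"tx": 0,"ty": 0,"tz": 2,"rx": 0,"ry": 0,"rz": 0}
    - {"tx": 0,"ty": 0,"tz": 3,"rx": 0,"ry": 0,"rz": 0}
    - {"tx": 0,"ty": 0,"tz": 3.2,"rx": 0,"ry": 0,"rz": 0}
    - {"tx": 0,"ty": 0,"tz": 3.2,"rx": 0,"ry": 0,"rz": 0}

```text
time: 42.13
position: [0.5293, -0.0519, 0.1553]
tool_rot: [0.658, 0.753, -0.0, -0.0]
ft_force: [0.1, 0.3, -3.2]
grip_width: 0.0329
```

Call:
send_rows:
  deltas:
    - {"tx": 0,"ty": 0,"tz": 0.1,"rx": 0,"ry": 0,"rz": 0}
    - {"tx": 0,"ty": 0,"tz": 0.2,"rx": 0,"ry": 0,"rz": 0}
    - {"tx": 0,"ty": 0,"tz": 0.3,"rx": 0,"ry": 0,"rz": 0}
    - {"tx": 0,"ty": 0,"tz": 0.4,"rx": 0,"ry": 0,"rz": 0}
    - {"tx": 0,"ty": 0,"tz": 0.4,"rx": 0,"ry": 0,"rz": 0}

```text
time: 42.55
position: [0.5294, -0.052, 0.1519]
tool_rot: [0.658, 0.753, 0.0, 0.0]
ft_force: [0.6, 0.0, -4.0]
grip_width: 0.0327
```

Call:
send_rows:
  deltas:
    - {"tx": 0,"ty": 0,"tz": 0.1,"rx": 0,"ry": 0,"rz": 0}
    - {"tx": 0,"ty": 0,"tz": 0.2,"rx": 0,"ry": 0,"rz": 0}
    - {"tx": 0,"ty": 0,"tz": 0.25,"rx": 0,"ry": 0,"rz": 0}
    - {"tx": 0,"ty": 0,"tz": 0.25,"rx": 0,"ry": 0,"rz": 0}
    - {"tx": 0,"ty": 0,"tz": 0.25,"rx": 0,"ry": 0,"rz": 0}

```text
time: 42.97
position: [0.5298, -0.0523, 0.1511]
tool_rot: [0.658, 0.753, 0.0, 0.001]
ft_force: [-2.7, 0.7, 8.9]
grip_width: 0.0328
```

Call:
send_rows:
  deltas:
    - {"tx": 0,"ty": 0,"tz": -0.15,"rx": 0,"ry": 0,"rz": 0}
    - {"tx": 0,"ty": 0,"tz": -0.15,"rx": 0,"ry": 0,"rz": 0}
    - {"tx": 0,"ty": 0,"tz": -0.15,"rx": 0,"ry": 0,"rz": 0}

```text
time: 43.22
position: [0.5297, -0.0522, 0.1511]
tool_rot: [0.658, 0.753, 0.0, 0.001]
ft_force: [-0.6, -0.3, 1.5]
grip_width: 0.033
```

Call:
send_rows:
  deltas:
    - {"tx": 0,"ty": 0,"tz": 0,"rx": 0,"ry": 0,"rz": 0}
    - {"tx": 0,"ty": 0,"tz": 0,"rx": 0,"ry": 0,"rz": 0}
    - {"tx": 0,"ty": 0,"tz": 0,"rx": 0,"ry": 0,"rz": 0}
    - {"tx": 0,"ty": 0,"tz": 0,"rx": 0,"ry": 0,"rz": 0}
    - {"tx": 0,"ty": 0,"tz": 0,"rx": 0,"ry": 0,"rz": 0}
  claw: 6

```text
time: 43.63
position: [0.5294, -0.052, 0.1507]
tool_rot: [0.658, 0.753, 0.0, -0.0]
ft_force: [0.1, -0.6, -0.5]
grip_width: 0.0563
```

Call:
send_rows:
  deltas:
    - {"tx": 0,"ty": 0,"tz": -1,"rx": 0,"ry": 0,"rz": 0}
    - {"tx": 0,"ty": 0,"tz": -3,"rx": 0,"ry": 0,"rz": 0}
    - {"tx": 0,"ty": 0,"tz": -6,"rx": 0,"ry": 0,"rz": 0}
    - {"tx": 0,"ty": 0,"tz": -9,"rx": 0,"ry": 0,"rz": 0}
    - {"tx": 0,"ty": 0,"tz": -11.5,"rx": 0,"ry": 0,"rz": 0}

```text
time: 44.05
position: [0.5297, -0.052, 0.2684]
tool_rot: [0.658, 0.753, 0.0, 0.001]
ft_force: [0.7, -1.0, 0.2]
grip_width: 0.06
```

```bash
python3 - <<'E'
from meas import *
for n in ['wrist','scene']:
    o=robot.get_obs();c=robot.camera(n); save(c,n+'16.png')
    print(rimfit('dark_vase',n,.15,.18,.0165,o,c));print(rimfit('dark_vase',n,.065,.09,.037,o,c))
E
python3 plan.py '[(.431,.402,.275,7.5)]' .041
```

```text
('dark_vase', 'wrist', 0.71, 241, 'free', array([ 0.5299, -0.053 ]), np.float64(0.0164), 'fixed', array([ 0.5299, -0.0531]), np.float64(0.1798))
('dark_vase', 'wrist', 0.71, 86, 'free', array([ 0.5299, -0.0527]), np.float64(0.036), 'fixed', array([ 0.53  , -0.0539]), np.float64(0.09))
('dark_vase', 'scene', 0.8, 160, 'free', array([ 0.5307, -0.0542]), np.float64(0.0161), 'fixed', array([ 0.5574, -0.0448]), np.float64(0.1799))
('dark_vase', 'scene', 0.8, 207, 'free', array([ 0.5307, -0.0543]), np.float64(0.0359), 'fixed', array([ 0.5914, -0.0345]), np.float64(0.09))
now [ 0.5284 -0.0517  0.2649] jaw 7.67 w 0.0599 t 44.35 q [-0.31  0.35  1.61  0.    1.18 -0.44]
[{"tx":3.86,"ty":-0.3,"tz":-0.08},{"tx":7.71,"ty":-0.6,"tz":-0.16},{"tx":11.57,"ty":-0.9,"tz":-0.24,"rz":0.001},{"tx":15.42,"ty":-1.2,"tz":-0.32,"rx":-0.001,"rz":0.001},{"tx":19.28,"ty":-1.5,"tz":-0.4,"rx":-0.001,"rz":0.001}]
[{"tx":3.85,"ty":-0.3,"tz":-0.08},{"tx":7.71,"ty":-0.61,"tz":-0.16},{"tx":11.56,"ty":-0.91,"tz":-0.25,"rz":0.001},{"tx":15.42,"ty":-1.22,"tz":-0.33,"rx":-0.001,"rz":0.001},{"tx":19.27,"ty":-1.52,"tz":-0.41,"rx":-0.001,"rz":0.001}]
[{"tx":3.85,"ty":-0.31,"tz":-0.08},{"tx":7.71,"ty":-0.62,"tz":-0.17}]
```

View pics/scene16.png

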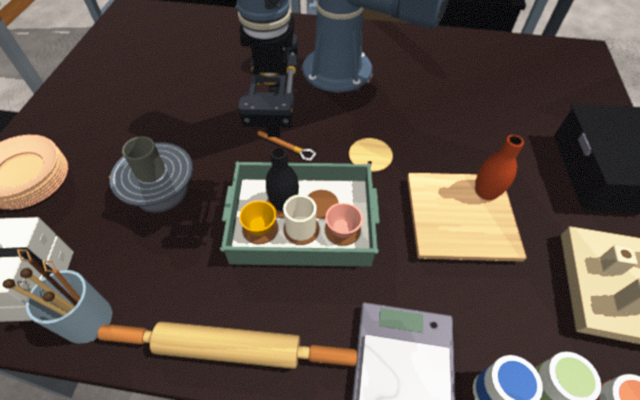

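The dark vase is back at px (281,180), about 1 mm from its start. Now the red vase.

Call:
send_rows:
  deltas:
    - {"tx": 3.5,"ty": -0.3,"tz": -0.3,"rx": 0,"ry": 0,"rz": 0}
    - {"tx": 7.5,"ty": -0.6,"tz": -0.7,"rx": 0,"ry": 0,"rz": 0}
    - {"tx": 11.5,"ty": -0.9,"tz": -0.7,"rx": 0,"ry": 0,"rz": 0}
    - {"tx": 15.4,"ty": -1.2,"tz": -0.7,"rx": 0,"ry": 0,"rz": 0}
    - {"tx": 19.3,"ty": -1.5,"tz": -0.7,"rx": 0,"ry": 0,"rz": 0}

```text
time: 44.77
position: [0.4871, 0.1387, 0.2712]
tool_rot: [0.658, 0.753, -0.001, -0.001]
ft_force: [0.6, 0.5, 0.7]
grip_width: 0.0601
```

Call:
send_rows:
  deltas:
    - {"tx": 3.9,"ty": -0.3,"tz": 0,"rx": 0,"ry": 0,"rz": 0}
    - {"tx": 7.7,"ty": -0.6,"tz": 0,"rx": 0,"ry": 0,"rz": 0}
    - {"tx": 11.6,"ty": -0.9,"tz": 0,"rx": 0,"ry": 0,"rz": 0}
    - {"tx": 15.4,"ty": -1.2,"tz": 0,"rx": 0,"ry": 0,"rz": 0}
    - {"tx": 19.3,"ty": -1.5,"tz": 0,"rx": 0,"ry": 0,"rz": 0}

```text
time: 45.18
position: [0.4464, 0.3278, 0.271]
tool_rot: [0.658, 0.753, -0.002, -0.001]
ft_force: [0.5, -0.5, 0.4]
grip_width: 0.0601
```

Call:
send_rows:
  deltas:
    - {"tx": 3.5,"ty": -0.3,"tz": 0,"rx": 0,"ry": 0,"rz": 0}
    - {"tx": 6.5,"ty": -0.5,"tz": 0,"rx": 0,"ry": 0,"rz": 0}
    - {"tx": 7.7,"ty": -0.6,"tz": 0,"rx": 0,"ry": 0,"rz": 0}
    - {"tx": 7.7,"ty": -0.6,"tz": 0,"rx": 0,"ry": 0,"rz": 0}
    - {"tx": 7.7,"ty": -0.6,"tz": 0,"rx": 0,"ry": 0,"rz": 0}

```text
time: 45.6
position: [0.4311, 0.4014, 0.2713]
tool_rot: [0.658, 0.753, -0.002, 0.0]
ft_force: [-0.2, 0.7, 0.5]
grip_width: 0.0601
```

Call:
send_rows:
  deltas:
    - {"tx": 0,"ty": 0,"tz": 0,"rx": 0,"ry": 0,"rz": 0}
    - {"tx": 0,"ty": 0,"tz": 0,"rx": 0,"ry": 0,"rz": 0}
    - {"tx": 0,"ty": 0,"tz": 0,"rx": 0,"ry": 0,"rz": 0}

```text
time: 45.85
position: [0.4324, 0.4006, 0.2727]
tool_rot: [0.659, 0.752, -0.0, 0.0]
ft_force: [0.2, 0.6, 1.2]
grip_width: 0.0599
```

```bash
python3 - <<'E'
from meas import *
o=robot.get_obs(); c=robot.camera('wrist'); save(c,'w17.png')
print(rimfit('red_vase','wrist',.155,.19,.0165,o,c))
E
python3 plan.py '[(.431,.402,.157,7.5)]' .03
```

```text
('red_vase', 'wrist', 0.92, 278, 'free', array([0.4312, 0.4027]), np.float64(0.0164), 'fixed', array([0.4312, 0.4026]), np.float64(0.19))
now [0.4324 0.401  0.2729] jaw 7.58 w 0.0601 t 45.95 q [ 0.56  0.43  1.46 -0.    1.25  0.43]
[{"tx":0.03,"ty":-0.03,"tz":2.9},{"tx":0.06,"ty":-0.06,"tz":5.8,"rz":0.001},{"tx":0.09,"ty":-0.09,"tz":8.69,"rz":0.001},{"tx":0.12,"ty":-0.12,"tz":11.59,"rz":0.001}]
```

Call:
send_rows:
  deltas:
    - {"tx": 0.1,"ty": -0.1,"tz": 2.5,"rx": 0,"ry": 0,"rz": 0}
    - {"tx": 0.1,"ty": -0.1,"tz": 5.5,"rx": 0,"ry": 0,"rz": 0}
    - {"tx": 0.1,"ty": -0.1,"tz": 8.5,"rx": 0,"ry": 0,"rz": 0}
    - {"tx": 0.1,"ty": -0.1,"tz": 11.3,"rx": 0,"ry": 0,"rz": 0}
    - {"tx": 0.1,"ty": -0.1,"tz": 11.5,"rx": 0,"ry": 0,"rz": 0}

```text
time: 46.37
position: [0.4278, 0.4002, 0.153]
tool_rot: [0.659, 0.753, -0.005, -0.001]
ft_force: [-1.6, -0.8, -0.8]
grip_width: 0.0599
```

Call:
send_rows:
  deltas:
    - {"tx": 0,"ty": 0,"tz": 0,"rx": 0,"ry": 0,"rz": 0}
    - {"tx": 0,"ty": 0,"tz": 0,"rx": 0,"ry": 0,"rz": 0}
    - {"tx": 0,"ty": 0,"tz": 0,"rx": 0,"ry": 0,"rz": 0}
    - {"tx": 0,"ty": 0,"tz": 0,"rx": 0,"ry": 0,"rz": 0}
    - {"tx": 0,"ty": 0,"tz": 0,"rx": 0,"ry": 0,"rz": 0}
  claw: 2
  squeeze: 30

```text
time: 46.78
position: [0.4314, 0.4035, 0.1595]
tool_rot: [0.658, 0.753, 0.001, 0.0]
ft_force: [-1.4, 0.1, -0.2]
grip_width: 0.0341
```

Call:
send_rows:
  deltas:
    - {"tx": 0,"ty": 0,"tz": 0,"rx": 0,"ry": 0,"rz": 0}
    - {"tx": 0,"ty": 0,"tz": 0,"rx": 0,"ry": 0,"rz": 0}
    - {"tx": 0,"ty": 0,"tz": 0,"rx": 0,"ry": 0,"rz": 0}
    - {"tx": 0,"ty": 0,"tz": -0.5,"rx": 0,"ry": 0,"rz": 0}
    - {"tx": 0,"ty": 0,"tz": -1.5,"rx": 0,"ry": 0,"rz": 0}

```text
time: 47.2
position: [0.4293, 0.402, 0.1716]
tool_rot: [0.658, 0.753, -0.002, -0.001]
ft_force: [-0.9, -0.5, -5.2]
grip_width: 0.0329
```

Call:
send_rows:
  deltas:
    - {"tx": 0,"ty": 0,"tz": -2,"rx": 0,"ry": 0,"rz": 0}
    - {"tx": 0,"ty": 0,"tz": -4.5,"rx": 0,"ry": 0,"rz": 0}
    - {"tx": 0,"ty": 0,"tz": -7,"rx": 0,"ry": 0,"rz": 0}
    - {"tx": 0,"ty": 0,"tz": -9.5,"rx": 0,"ry": 0,"rz": 0}
    - {"tx": 0,"ty": 0,"tz": -10.5,"rx": 0,"ry": 0,"rz": 0}

```text
time: 47.62
position: [0.432, 0.4038, 0.2815]
tool_rot: [0.658, 0.753, 0.003, 0.001]
ft_force: [-0.3, 1.1, -3.3]
grip_width: 0.0329
```

```bash
python3 plan.py '[(.5196,.0308,.275,7.5)]' .03
```

```text
now [0.432  0.4038 0.2815] jaw 7.68 w 0.0329 t 47.6167 q [ 0.56  0.42  1.45 -0.    1.26  0.43]
[{"tx":-2.93,"ty":0.28,"tz":0.04},{"tx":-5.87,"ty":0.57,"tz":0.09,"rx":0.001},{"tx":-8.8,"ty":0.85,"tz":0.13,"rx":0.001,"rz":0.001},{"tx":-11.73,"ty":1.14,"tz":0.18,"rx":0.002,"ry":-0.001,"rz":0.001},{"tx":-14.67,"ty":1.42,"tz":0.22,"rx":0.002,"ry":-0.001,"rz":0.001}]
[{"tx":-2.93,"ty":0.29,"tz":0.05},{"tx":-5.87,"ty":0.58,"tz":0.09,"rx":0.001},{"tx":-8.8,"ty":0.86,"tz":0.14,"rx":0.001,"rz":0.001},{"tx":-11.73,"ty":1.15,"tz":0.19,"rx":0.002,"ry":-0.001,"rz":0.001},{"tx":-14.66,"ty":1.44,"tz":0.23,"rx":0.002,"ry":-0.001,"rz":0.001}]
[{"tx":-2.93,"ty":0.29,"tz":0.05},{"tx":-5.87,"ty":0.58,"tz":0.1,"rx":0.001},{"tx":-8.8,"ty":0.87,"tz":0.15,"rx":0.001,"rz":0.001}]
```

Call:
send_rows:
  deltas:
    - {"tx": -1.5,"ty": 0.1,"tz": 0,"rx": 0,"ry": 0,"rz": 0}
    - {"tx": -4,"ty": 0.4,"tz": 0,"rx": 0,"ry": 0,"rz": 0}
    - {"tx": -7,"ty": 0.7,"tz": 0,"rx": 0,"ry": 0,"rz": 0}
    - {"tx": -10,"ty": 1,"tz": 0,"rx": 0,"ry": 0,"rz": 0}
    - {"tx": -13,"ty": 1.3,"tz": 0,"rx": 0,"ry": 0,"rz": 0}

```text
time: 48.03
position: [0.4597, 0.2735, 0.276]
tool_rot: [0.658, 0.753, -0.002, -0.001]
ft_force: [0.4, -0.0, -4.6]
grip_width: 0.0332
```

Call:
send_rows:
  deltas:
    - {"tx": -3,"ty": 0.3,"tz": 0,"rx": 0,"ry": 0,"rz": 0}
    - {"tx": -6,"ty": 0.6,"tz": 0,"rx": 0,"ry": 0,"rz": 0}
    - {"tx": -9,"ty": 0.9,"tz": 0,"rx": 0,"ry": 0,"rz": 0}
    - {"tx": -12,"ty": 1.2,"tz": 0,"rx": 0,"ry": 0,"rz": 0}
    - {"tx": -15,"ty": 1.5,"tz": 0,"rx": 0,"ry": 0,"rz": 0}

```text
time: 48.45
position: [0.4945, 0.1269, 0.2762]
tool_rot: [0.658, 0.753, -0.001, -0.001]
ft_force: [1.2, 0.5, -3.6]
grip_width: 0.0328
```

Call:
send_rows:
  deltas:
    - {"tx": -3,"ty": 0.3,"tz": 0,"rx": 0,"ry": 0,"rz": 0}
    - {"tx": -6,"ty": 0.6,"tz": 0,"rx": 0,"ry": 0,"rz": 0}
    - {"tx": -8.5,"ty": 0.8,"tz": 0,"rx": 0,"ry": 0,"rz": 0}
    - {"tx": -10.1,"ty": 0.9,"tz": 0,"rx": 0,"ry": 0,"rz": 0}
    - {"tx": -10.1,"ty": 0.9,"tz": 0,"rx": 0,"ry": 0,"rz": 0}

```text
time: 48.87
position: [0.5181, 0.0261, 0.2763]
tool_rot: [0.66, 0.752, -0.002, 0.0]
ft_force: [0.8, 0.1, -4.0]
grip_width: 0.0327
```

Call:
send_rows:
  deltas:
    - {"tx": 0,"ty": 0,"tz": 0,"rx": 0,"ry": 0,"rz": 0}
    - {"tx": 0,"ty": 0,"tz": 0,"rx": 0,"ry": 0,"rz": 0}
    - {"tx": 0,"ty": 0,"tz": 0,"rx": 0,"ry": 0,"rz": 0}
    - {"tx": 0,"ty": 0,"tz": 0,"rx": 0,"ry": 0,"rz": 0}
    - {"tx": 0,"ty": 0,"tz": 0,"rx": 0,"ry": 0,"rz": 0}

```text
time: 49.28
position: [0.5179, 0.0312, 0.2777]
tool_rot: [0.658, 0.753, -0.0, -0.0]
ft_force: [1.1, 0.5, -3.6]
grip_width: 0.0331
```

```bash
python3 - <<'E'
from tilt import *
for n in ['scene','side']:
    o=robot.get_obs();c=robot.camera(n); save(c,n+'18.png'); X=cloud(c,redmask(c)); X=X[(np.hypot(X[:,0]-.52,X[:,1]-.031)<.055)&(X[:,2]>.12)&(X[:,2]<.29)]
    print(n,len(X),o['position']); axis(X,[(z,z+.02) for z in np.arange(.16,.29,.02)])
E
python3 plan.py '[(.5196,.0308,.152,7.5)]' .03
```

```text
scene 1514 [0.51790094 0.03119221 0.27765584]
  z 0.17 112 [0.5192 0.0291] 0.0327
  z 0.19 189 [0.5196 0.0291] 0.0346
  z 0.21 285 [0.5191 0.0291] 0.0355
  z 0.23 369 [0.52   0.0294] 0.0321
  z 0.25 390 [0.522  0.0295] 0.0242
  z 0.27 128 [0.5206 0.0292] 0.0175
side 725 [0.51803577 0.03109478 0.2777536 ]
  z 0.17 65 [0.5096 0.0222] 0.0223
  z 0.19 95 [0.516  0.0273] 0.0317
  z 0.21 137 [0.5159 0.0263] 0.0318
  z 0.23 187 [0.5142 0.0225] 0.0258
  z 0.25 213 [0.5138 0.0255] 0.0221
now [0.5181 0.0309 0.2778] jaw 7.74 w 0.0328 t 49.3833 q [-0.16  0.32  1.63  0.    1.2  -0.29]
[{"tx":-0.01,"ty":0.03,"tz":2.52,"rz":0.001},{"tx":-0.01,"ty":0.06,"tz":5.03,"rz":0.002},{"tx":-0.02,"ty":0.09,"tz":7.55,"rz":0.003},{"tx":-0.03,"ty":0.12,"tz":10.06,"rz":0.003},{"tx":-0.03,"ty":0.14,"tz":12.58,"rz":0.004}]
```

View pics/scene18.png

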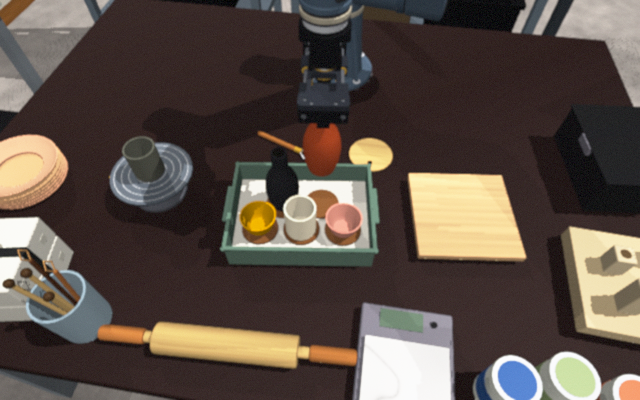

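Call:
send_rows:
  deltas:
    - {"tx": 0,"ty": 0.1,"tz": 1,"rx": 0,"ry": 0,"rz": 0}
    - {"tx": 0,"ty": 0.1,"tz": 3,"rx": 0,"ry": 0,"rz": 0}
    - {"tx": 0,"ty": 0.1,"tz": 5,"rx": 0,"ry": 0,"rz": 0}
    - {"tx": 0,"ty": 0.1,"tz": 7,"rx": 0,"ry": 0,"rz": 0}
    - {"tx": 0,"ty": 0.1,"tz": 9,"rx": 0,"ry": 0,"rz": 0}

```text
time: 49.8
position: [0.5192, 0.0306, 0.1864]
tool_rot: [0.658, 0.753, 0.0, 0.0]
ft_force: [0.6, 0.1, -4.0]
grip_width: 0.0327
```

Call:
send_rows:
  deltas:
    - {"tx": 0,"ty": 0,"tz": 1,"rx": 0,"ry": 0,"rz": 0}
    - {"tx": 0,"ty": 0,"tz": 2,"rx": 0,"ry": 0,"rz": 0}
    - {"tx": 0,"ty": 0,"tz": 3,"rx": 0,"ry": 0,"rz": 0}
    - {"tx": 0,"ty": 0,"tz": 3.2,"rx": 0,"ry": 0,"rz": 0}
    - {"tx": 0,"ty": 0,"tz": 3.2,"rx": 0,"ry": 0,"rz": 0}

```text
time: 50.22
position: [0.5192, 0.0305, 0.1553]
tool_rot: [0.658, 0.753, -0.0, -0.0]
ft_force: [0.2, -0.8, -4.3]
grip_width: 0.0328
```

Call:
send_rows:
  deltas:
    - {"tx": 0,"ty": 0,"tz": 0.1,"rx": 0,"ry": 0,"rz": 0}
    - {"tx": 0,"ty": 0,"tz": 0.2,"rx": 0,"ry": 0,"rz": 0}
    - {"tx": 0,"ty": 0,"tz": 0.3,"rx": 0,"ry": 0,"rz": 0}
    - {"tx": 0,"ty": 0,"tz": 0.4,"rx": 0,"ry": 0,"rz": 0}
    - {"tx": 0,"ty": 0,"tz": 0.4,"rx": 0,"ry": 0,"rz": 0}

```text
time: 50.63
position: [0.5193, 0.0304, 0.1519]
tool_rot: [0.658, 0.753, 0.0, 0.0]
ft_force: [0.5, 0.2, -2.7]
grip_width: 0.0326
```

Call:
send_rows:
  deltas:
    - {"tx": 0,"ty": 0,"tz": 0.05,"rx": 0,"ry": 0,"rz": 0}
    - {"tx": 0,"ty": 0,"tz": 0.1,"rx": 0,"ry": 0,"rz": 0}
    - {"tx": 0,"ty": 0,"tz": 0.1,"rx": 0,"ry": 0,"rz": 0}

```text
time: 50.88
position: [0.5195, 0.0303, 0.1514]
tool_rot: [0.658, 0.753, 0.0, 0.0]
ft_force: [-1.5, 0.3, 1.2]
grip_width: 0.0325
```

Contact. I release and rise.

Call:
send_rows:
  deltas:
    - {"tx": 0,"ty": 0,"tz": 0,"rx": 0,"ry": 0,"rz": 0}
    - {"tx": 0,"ty": 0,"tz": 0,"rx": 0,"ry": 0,"rz": 0}
    - {"tx": 0,"ty": 0,"tz": 0,"rx": 0,"ry": 0,"rz": 0}
    - {"tx": 0,"ty": 0,"tz": 0,"rx": 0,"ry": 0,"rz": 0}
    - {"tx": 0,"ty": 0,"tz": 0,"rx": 0,"ry": 0,"rz": 0}
  claw: 6

```text
time: 51.3
position: [0.5195, 0.0304, 0.1508]
tool_rot: [0.658, 0.753, 0.0, 0.0]
ft_force: [0.1, 0.3, 0.2]
grip_width: 0.0562
```

Call:
send_rows:
  deltas:
    - {"tx": 0,"ty": 0,"tz": -1,"rx": 0,"ry": 0,"rz": 0}
    - {"tx": 0,"ty": 0,"tz": -3,"rx": 0,"ry": 0,"rz": 0}
    - {"tx": 0,"ty": 0,"tz": -6,"rx": 0,"ry": 0,"rz": 0}
    - {"tx": 0,"ty": 0,"tz": -9,"rx": 0,"ry": 0,"rz": 0}
    - {"tx": 0,"ty": 0,"tz": -12,"rx": 0,"ry": 0,"rz": 0}

```text
time: 51.72
position: [0.519, 0.0305, 0.2726]
tool_rot: [0.658, 0.753, -0.0, -0.0]
ft_force: [0.1, 0.4, -0.1]
grip_width: 0.06
```

Call:
send_rows:
  deltas:
    - {"tx": 3,"ty": 0,"tz": -2,"rx": 0,"ry": 0,"rz": 0}
    - {"tx": 7,"ty": -0.5,"tz": -2,"rx": 0,"ry": 0,"rz": 0}
    - {"tx": 11,"ty": -1,"tz": -2,"rx": 0,"ry": 0,"rz": 0}
    - {"tx": 14,"ty": -1,"tz": -2,"rx": 0,"ry": 0,"rz": 0}
    - {"tx": 15,"ty": -1,"tz": -2,"rx": 0,"ry": 0,"rz": 0}

```text
time: 52.13
position: [0.4879, 0.1813, 0.2919]
tool_rot: [0.657, 0.754, 0.001, -0.0]
ft_force: [0.1, -0.1, -1.2]
grip_width: 0.0598
```

Call:
send_rows:
  deltas:
    - {"tx": 0,"ty": 0,"tz": 0,"rx": 0,"ry": 0,"rz": 0}
    - {"tx": 0,"ty": 0,"tz": 0,"rx": 0,"ry": 0,"rz": 0}
    - {"tx": 0,"ty": 0,"tz": 0,"rx": 0,"ry": 0,"rz": 0}
    - {"tx": 0,"ty": 0,"tz": 0,"rx": 0,"ry": 0,"rz": 0}
    - {"tx": 0,"ty": 0,"tz": 0,"rx": 0,"ry": 0,"rz": 0}

```text
time: 52.55
position: [0.4897, 0.1764, 0.2907]
tool_rot: [0.659, 0.752, -0.0, 0.0]
ft_force: [0.5, 0.6, -1.2]
grip_width: 0.0603
```

Run:
```python
from meas import *
for n in ['scene','side']:
    o=robot.get_obs();c=robot.camera(n); save(c,n+'19.png')
    for l in ['dark_vase','red_vase']: print(rimfit(l,n,.15,.18,.0165,o,c));print(rimfit(l,n,.065,.09,.037,o,c))
    print(rimfit('grey_cup',n,.08,.11,.033,o,c)); print(rimfit('grey_cup',n,.11,.14,.033,o,c));print(rimfit('cream_cup',n,.05,.08,.033,o,c)); print(rimfit('cream_cup',n,.08,.105,.033,o,c))
    for l in ['pink_bowl','ochre_bowl']: print(rimfit(l,n,.06,.075,.038,o,c))
print(o['position'],o['ft_force'],o['time'])
```

```text
('dark_vase', 'scene', 0.79, 161, 'free', array([ 0.531, -0.054]), np.float64(0.0158), 'fixed', array([ 0.5581, -0.0454]), np.float64(0.1799))
('dark_vase', 'scene', 0.79, 202, 'free', array([ 0.5308, -0.0542]), np.float64(0.0359), 'fixed', array([ 0.5928, -0.0372]), np.float64(0.0898))
('red_vase', 'scene', 0.72, 157, 'free', array([0.5203, 0.0281]), np.float64(0.0159), 'fixed', array([0.5489, 0.0307]), np.float64(0.18))
('red_vase', 'scene', 0.72, 213, 'free', array([0.5204, 0.0281]), np.float64(0.0357), 'fixed', array([0.584 , 0.0445]), np.float64(0.0899))
('grey_cup', 'scene', 0.6, 395, 'free', array([ 0.5326, -0.3543]), np.float64(0.0311), 'fixed', array([ 0.5312, -0.3555]), np.float64(0.11))
('grey_cup', 'scene', 0.6, 621, 'free', array([ 0.5327, -0.3541]), np.float64(0.0308), 'fixed', array([ 0.5322, -0.3544]), np.float64(0.14))
('cream_cup', 'scene', 0.6, 444, 'free', array([ 0.5973, -0.0024]), np.float64(0.0308), 'fixed', array([ 0.5971, -0.0023]), np.float64(0.08))
('cream_cup', 'scene', 0.6, 460, 'free', array([ 0.5972, -0.0025]), np.float64(0.0307), 'fixed', array([ 0.596
[... 858 characters left out ...]
ixed', array([ 0.5287, -0.3523]), np.float64(0.1099))
('grey_cup', 'side', 0.62, 555, 'free', array([ 0.5281, -0.3531]), np.float64(0.031), 'fixed', array([ 0.528 , -0.3534]), np.float64(0.14))
('cream_cup', 'side', 0.72, 195, 'free', array([ 0.5928, -0.0025]), np.float64(0.0309), 'fixed', array([ 0.5932, -0.0059]), np.float64(0.08))
('cream_cup', 'side', 0.72, 277, 'free', array([ 0.5927, -0.0021]), np.float64(0.0308), 'fixed', array([ 0.5928, -0.005 ]), np.float64(0.1044))
('pink_bowl', 'side', 0.61, 117, 'free', array([0.5794, 0.0877]), np.float64(0.0359), 'fixed', array([0.5799, 0.0849]), np.float64(0.07))
None
[0.4892969  0.17774603 0.29076833] [-0.25534016 -0.66896487 -0.19844091] 53.1
```

View pics/scene19.png

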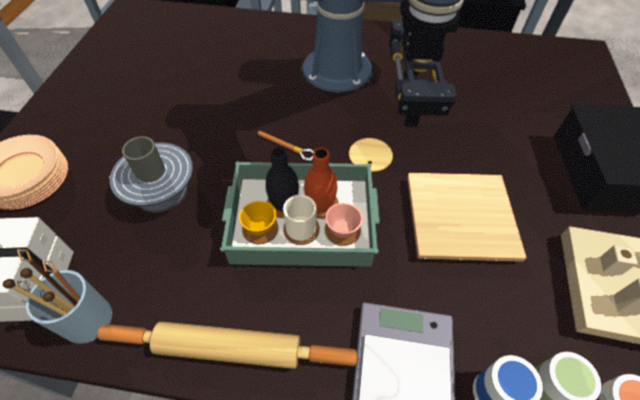

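The scene view shows everything in place: dark vase at px (281,183), red at (321,182), cream cup at (300,218), grey cup at (144,158), arm clear. I hand in.

```bash
python3 -c "
from rig import robot
print(robot.hand_in())"
```

```text
the job is handed in; nothing more can be done
None
```

I did the whole job in the order you gave and handed it in at 53 s of the 128 s. `hand_in` gives no verdict. I moved both vases to the ware board, set the grey cup on the banding wheel and the cream cup on the back bat, then put the dark and red vases back on their own bats. No piece was dropped or tipped.

**Last checks:**

| Piece | Result |
|---|---|
| Dark vase | about 1 mm from its start in both cameras, upright |
| Red vase | about 1.5 mm from its start, upright (scene camera only) |
| Grey cup | within about 2 mm of the wheel's centre, upright |
| Cream cup | within about 4 mm of the back bat's centre (scene camera 0.597, side camera 0.593 in x), upright |
| Pink bowl | unmoved within 1 mm |
| Ochre bowl | unmoved within 1 mm (scene camera only) |
| Gripper | open and clear of everything |

**Checks that failed or disagreed:**
- **Side camera, final check:** its red-vase detection was weak (0.34) and fell on the pink bowl, because the arm was partly in the way. It also missed the ochre bowl, so both of those rest on the scene camera alone.
- **Camera offset:** scene and side cameras differ by about 4 mm in x for the cups. They showed the same offset in earlier fits.
- **Cream cup:** an earlier wrist-camera fit put it 2 mm off in y, taken just after a move, with the arm perhaps not yet settled.

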